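# Rack a set of furniture feet and hang its job tag

### The job

Take the cork sanding block out of the wooden cradle and lay it flat in the steel tray, and stack all the loose octagonal wooden furniture feet in the cradle as a pyramid: lying side by side across it with their ends even, a full bottom row of three, and the others saddled in the gaps of the row below. Only once the block is in the tray and every foot is stacked, hang the plywood tag that stands in the slotted block on the hook, in front of the tag already there, without dislodging that one, and leave the hammer, the tape measure and the glue tin alone.

Things in the scene. Friction and masses are not known exactly. Their poses are not given: they have to be found in the camera images.
- cradle: fixed plywood cradle, 48 mm (x) by 161 mm (y), origin under its centre on the bench. Floor 14 mm thick; at each y end a wall 12 mm thick rising 34 mm above the floor, 137 mm clear between them: three feet side by side with 5 mm to spare. Open at +x and -x: a foot laid along x juts out 6 mm at each end, so its end faces can be gripped. Yaw within 0.25 rad
- cradle_floor (a point): centre of the upper face of the cradle's floor (14 mm above the bench), axes as the cradle. Feet at home have their centres at about y = -45.5, 0, +45.5 mm, z = 22 mm (bottom row), y = -23, +23 mm, z = 61.5 mm (second row, resting on the sloping facets below) and y = 0, z = 101 mm (top), all at x = 0
- foot1: beech furniture foot, an octagonal wooden prism 44 mm across flats (facets 18 mm wide), 60 mm long with flat ends, 65 g, lying on a facet on the bench at the start; origin at its very centre (22 mm above whatever it lies on), x = the prism's long axis. May be absent
- foot2: beech furniture foot, an octagonal wooden prism 44 mm across flats (facets 18 mm wide), 60 mm long with flat ends, 65 g, lying on a facet on the bench at the start; origin at its very centre (22 mm above whatever it lies on), x = the prism's long axis. May be absent
- foot3: beech furniture foot, an octagonal wooden prism 44 mm across flats (facets 18 mm wide), 60 mm long with flat ends, 65 g, lying on a facet on the bench at the start; origin at its very centre (22 mm above whatever it lies on), x = the prism's long axis. May be absent
- foot4: beech furniture foot, an octagonal wooden prism 44 mm across flats (facets 18 mm wide), 60 mm long with flat ends, 65 g, lying on a facet on the bench at the start; origin at its very centre (22 mm above whatever it lies on), x = the prism's long axis. May be absent
- foot5: beech furniture foot, an octagonal wooden prism 44 mm across flats (facets 18 mm wide), 60 mm long with flat ends, 65 g, lying on a facet on the bench at the start; origin at its very centre (22 mm above whatever it lies on), x = the prism's long axis. May be absent
- foot6: beech furniture foot, an octagonal wooden prism 44 mm across flats (facets 18 mm wide), 60 mm long with flat ends, 65 g, lying on a facet on the bench at the start; origin at its very centre (22 mm above whatever it lies on), x = the prism's long axis. May be absent
- sander: cork sanding block 80 x 45 x 30 mm (x, y, z), 70 g, origin at the centre of its underside; it starts lying flat on the cradle's floor, its long side along the cradle's x, between the cradle's walls
- tray: fixed shallow steel tray, 120 x 160 mm outside (x, y), walls 4 mm thick and 20 mm high, floor about 4 mm thick; origin under its centre, on the bench. Empty at the start
- tag_block: fixed dark wooden block 70 x 100 x 44 mm (x, y, z), origin under its centre, with one slot in its top, 11 mm wide (x), 64 mm long (y), 34 mm deep, in which the new tag stands upright
- new_tag: plywood tag 8 x 60 x 150 mm (x, y, z), 60 g, with a hole 32 mm wide, 34 mm tall. Origin: middle of the hole's upper edge, mid thickness; the wood reaches 38 mm above it and 112 mm below it, the hole 34 mm below it. Starts upright in the slot (34 mm deep), from which it lifts straight up; pinch it by its thickness at the top edge
- old_tag: the same kind of tag, already hanging on the hook near the post, same origin and axes; it must stay there
- stand: fixed hook stand; origin on the bench under the face of its post (22 x 30 mm, 200 mm tall) from which the rod comes; the rod points along the stand's -x. Steel foot plate 100 x 130 x 12 mm, from 30 mm in front of that face to 70 mm behind it. Yaw within 0.25 rad
- hook_root (a point): where the axis of the level steel rod (8 mm in diameter, 190 mm above the bench) leaves the post; axes as the stand. The rod runs 100 mm along -x and then turns up. A tag hanging on it has its origin (upper edge of its hole) 4 mm above the rod's axis, that is z = +4 mm here
- hook_tip (a point): top of the rod's upturned end, 105 mm from the post, 13 mm above the rod's axis
- hammer: bystander: hammer lying on the bench, 280 mm long, origin under its middle
- tape: bystander: black tape measure 65 x 40 x 62 mm, standing on the bench, origin at the centre of its underside
- glue: bystander: metal glue tin 68 mm in diameter, 52 mm tall, origin at the centre of its underside
There are look-alikes about, which are no part of the job. Leave any pink look-alike of the foot6 alone. What is shaped like the foot5 but yellow is not meant.

How it is judged:
By the outcome, as a careful person would: the job done as asked, in the order asked, and still so for the second after the job is handed in, with the robot touching nothing.
Of foot1, foot2, foot3, foot4, foot5, foot6 only 4 to 6 are there at a start; the rules pass over those that are not, and their reading is None.
At some moment in a run one of foot1, foot2, foot3, foot4, foot5, foot6 may be knocked a few centimetres aside while the robot is not near it.
It also fails if it takes over 210 s, if anything falls off the work surface, if the arm or the gripper's body presses on something with over 40 N, if the wrist force passes 120 N, or if a joint passes its speed limit or range.

### The arm

A 6-joint arm with a two-finger parallel gripper is mounted at the origin on the work surface. World frame = base frame: x ahead of the robot, y to its left, z up, the work surface at z = 0. Lengths are in m, angles in rad, forces in N, time in s.
With the tool pointing down it reaches from about 0.4 to 0.925 m from the base axis. Payload 12.5 kg.
Tool frame: the origin (TCP) lies midway between the tips of the shut fingers; the grasp point (between the pads) lies 19 mm behind it; z points along the fingers, y is the line along which they close (so a half turn about z gives the same grasp; the last joint's range is limited). The gripper opens to 95 mm and grips with 3 to 60 N. Pads are 20 mm wide; open, the fingers measure 119 mm over their backs; the gripper's body (75 mm by 180 mm) begins 59 mm behind the grasp point.
Start: joints at [-1.343, 0.491, 1.559, -0, 1.092, -0.106], TCP at [0.205, -0.591, 0.188] pointing down, gripper open.
Joint ranges: [-3.1, 3.1], [-0.84, 2.19], [0.05, 2.79], [-1.13, 4.28], [0.06, 2.93], [-2.69, 2.69]. Speed limits (rad/s): [2.22, 2.22, 2.79, 3.14, 3.14, 3.14].

### API

Orientations are given as a rotation vector (axis times angle).
In Python, from rig import observe, get_image, calibration, close_job gives the robot as it stands.
- The arm moves only by the tool jog_arm, never from a script. Its argument "increments" is text: rows parted by semicolons, each of 4 numbers parted by spaces: the shift along the tool's x, y, z in mm, then the turn about the tool's z in degrees. A call has 1 to 12 rows; each row shifts and turns the commanded pose from where the row before left it, along the tool's axes as they then stand; what a row does not reach is not made up. A row lasts 1/12 s, in which the tool goes at most 41.7 mm and 7.16 degrees, less where a joint would pass 70% of its speed; a pose out of reach is approached as far as the arm can. A call with a gripper value outside its range is refused whole. "jaw" is the opening, from 0 (shut) to 1 (fully open), set as the call begins (left out, the last holds). The fingers move at their own pace and stop on an object; "force" is the grip in N (left out, the last holds). Time passes only in rows, so rows that do not move let the fingers close. It gives the time, the measured TCP pose, the force, the opening and the grip force at its end, in the units of the state.
- observe(): the state, without advancing time (a new reading comes with each control period).
- get_image(name): name is "side" or "top"; returns (picture, depth): 400x640x3 uint8, red, green, blue; 400x640 float32, m along the optical axis (not along the pixel's ray), 0 where there is no reading.
- calibration(name): a dict with "intrinsics" (3x3 intrinsics, pixels), "k1" (the pictures are not rectified: a ray, as slopes to the right and down, at radius r is drawn at 1 + k1 r^2 times it, then the intrinsics apply), "pose" (4x4, takes a point from camera to world coordinates). Camera axes: x right, y down, z forward; pixel columns grow to the right and rows downward; lengths in m; the calibration is good to about 2 mm. A picture is of the moment at which its call begins. calibration takes no time and is no camera call.
- close_job(): hands the job in; it is judged then, once.
The state is a dict: "time_s": time; "joint_pos": joint angles; "joint_velocities": joint speeds; "joint_torque": joint torques, N m; "eef_pos": TCP position; "tool_rot": TCP orientation; "ft_force": force on the tool from outside, world axes, zero at the start; "moment": the same for the moment, N m; "opening": opening from 0.0 (shut) to 1.0 (fully open); "grasp_force": force on a finger pad.
Only numpy, scipy, OpenCV 4.12 (cv2) and the standard library are available. Lean on these libraries where they do the work, as an engineer would, in place of code of your own. Each camera call takes 0.05 s, during which the arm holds its last target. There are 200 camera calls.

## Working session

There is one attempt and no reset: what is moved stays moved. The work goes in short steps, Python scripts to look and compute and a tool call to move; the robot and the scene stay as the last step left them, time stands still between calls to the robot, and variables do not carry over. Pictures are saved under pics/ and viewed, at most 14 in all, crops included, and the job is handed in when it is done.

Besides the shell and the picture viewer there is one more tool, called after "Call:" as name(argument=value, ...), one argument or row to a line, values as JSON. jog_arm: Moves the arm, as the interface text tells. Its arguments: {"type":"object","properties":{"increments":{"type":"string"},"jaw":{"type":"number"},"force":{"type":"number"}},"required":["increments"]}

```bash
mkdir -p pics; ls; cat > h.py <<'E'
import numpy as np, cv2
from rig import observe, get_image, calibration, close_job
from scipy.spatial.transform import Rotation as R
def cloud(name, d):
    c=calibration(name); K=np.array(c["intrinsics"]); T=np.array(c["pose"])
    v,u=np.mgrid[0:400,0:640].astype(float)
    p=cv2.undistortPoints(np.stack([u.ravel(),v.ravel()],1)[:,None],K,np.array([c["k1"],0,0,0,0.]))[:,0]
    P=np.c_[p,np.ones(len(p))]*d.ravel()[:,None]
    W=(P@T[:3,:3].T+T[:3,3]).reshape(400,640,3); W[d==0]=np.nan
    return W
def snap(name,fn=None):
    im,d=get_image(name)
    if fn: cv2.imwrite('pics/'+fn+'.png',im[:,:,::-1])
    return im,d,cloud(name,d)
E
python3 - <<'E'
from h import *
for n in ['top','side']:
    im,d,W=snap(n,n+'0'); np.savez(n+'0.npz',im=im,d=d,W=W)
    c=calibration(n);print(n,np.round(c['pose'],3).tolist(),c['k1'],np.round(c['intrinsics'],1).tolist())
print(observe())
E
```

```text
pics
top [[0.007, -0.999, 0.044, 0.451], [-1.0, -0.006, 0.013, -0.032], [-0.012, -0.044, -0.999, 1.783], [0.0, 0.0, 0.0, 1.0]] -0.09268203637343256 [[486.8, 0.0, 305.9], [0.0, 486.8, 192.3], [0.0, 0.0, 1.0]]
side [[-0.976, -0.087, 0.198, 0.243], [-0.215, 0.478, -0.851, 1.306], [-0.02, -0.874, -0.486, 0.894], [0.0, 0.0, 0.0, 1.0]] -0.09496710769581533 [[477.5, 0.0, 322.0], [0.0, 477.5, 200.0], [0.0, 0.0, 1.0]]
{'time_s': 0.1, 'joint_pos': array([-1.34261707e+00,  4.91468495e-01,  1.55938528e+00,  8.29409515e-06,
        1.09171613e+00, -1.05586370e-01]), 'joint_velocities': array([-1.68133236e-03,  2.53332463e-04, -1.89734973e-03,  7.73908114e-04,
       -1.00593553e-03,  8.90380524e-05]), 'joint_torque': array([ 4.78683374e-03, -6.13620615e+01, -2.58607543e+01,  6.94253622e-02,
        4.70460684e-02, -7.75748822e-05]), 'eef_pos': array([ 0.20472806, -0.59025958,  0.18714044]), 'tool_rot': array([-3.09698630e+00, -5.21679662e-01,  8.24718856e-05]), 'ft_force': array([ 0.87347123, -0.29126084, -0.83021113]), 'moment': array([-0.00869099,  0.04754263, -0.04823497]), 'grasp_force': 0.0, 'opening': 0.9980835148285468}
```

View pics/top0.png

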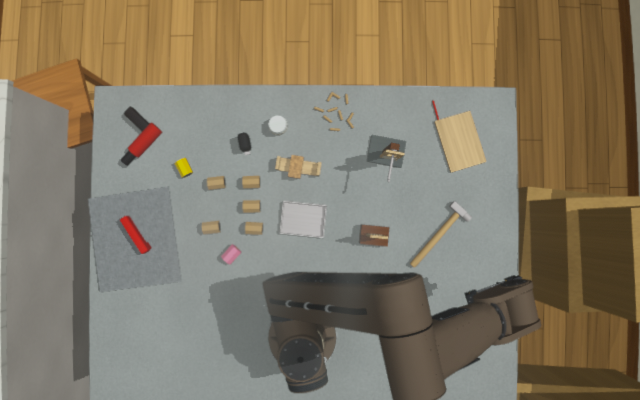

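View pics/side0.png

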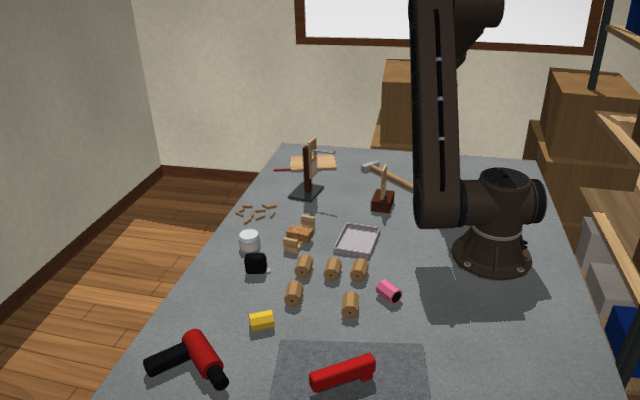

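The top view shows five beech feet at (216,183), (251,183), (251,206), (210,227) and (254,228). The yellow (183,167) and pink (231,254) pieces are decoys. The cradle is at (298,166) with the sander in it, the tray at (303,220), the tag block at (375,236), and the stand at (388,152) with its rod pointing down the image, i.e. towards the robot.

```bash
cat >> h.py <<'E'
def rect(W,u0,u1,v0,v1,z0,z1):
    w=W[v0:v1,u0:u1].reshape(-1,3); w=w[(w[:,2]>z0)&(w[:,2]<z1)]
    (c,s,a)=cv2.minAreaRect((w[:,:2]*1000).astype(np.float32))
    # long-axis angle
    if s[0]<s[1]: s=(s[1],s[0]); a+=90
    a=(a+90)%180-90
    return np.round(c,1),np.round(s,1),round(a,1),np.round(np.median(w[:,2])*1000,1),len(w)
E
python3 - <<'E'
from h import *
D=np.load('top0.npz');W=D['W'];im=D['im']
for n,(u,v) in dict(A=(216,183),B=(251,183),C=(251,206),D=(210,227),E=(254,228)).items():
    print(n,rect(W,u-16,u+16,v-12,v+12,.028,.06))
print('bench',np.nanmedian(W[250:270,120:200,2]), np.nanmedian(W[110:125,180:230,2]),np.nanmedian(W[190:200,410:440,2]))
print('sander',rect(W,270,330,150,185,.038,.0465)); print('cradle all',rect(W,270,330,150,185,.008,.06)); 
print('wallL',rect(W,270,290,150,185,.04,.06));print('wallR',rect(W,308,330,150,185,.04,.06))
print('tray',rect(W,275,335,195,245,.012,.04))
print('block',rect(W,355,395,220,250,.03,.055)); print('tag',rect(W,355,395,220,250,.08,.2))
print('plate',rect(W,362,412,130,172,.006,.02));print('high',rect(W,370,412,130,195,.17,.19+.06))
print('rod',rect(W,370,412,156,195,.17,.26))
c=im[120:260,190:420];cv2.imwrite('pics/c1.png',cv2.resize(c,None,fx=3.4,fy=3.4,interpolation=cv2.INTER_CUBIC)[:,:,::-1])
s=np.load('side0.npz')['im'][130:290,230:410];cv2.imwrite('pics/c2.png',cv2.resize(s,None,fx=3.7,fy=3.7,interpolation=cv2.INTER_CUBIC)[:,:,::-1])
E
```

```text
A (array([561.4, 316.9]), array([63.6, 44.2]), -83.3, np.float64(39.7), 207)
B (array([565.4, 190.4]), array([61.5, 40.5]), -89.4, np.float64(39.8), 197)
C (array([476.9, 189. ]), array([61.1, 43.4]), -89.6, np.float64(39.4), 213)
D (array([398.7, 333.3]), array([61.9, 43.4]), -82.6, np.float64(40.1), 206)
E (array([397.7, 178.7]), array([59.5, 43.4]), -89.4, np.float64(40.2), 191)
bench 0.0213816521015322 -0.00030244222334574467 -0.0009497541447649471
sander (array([618.5,  21.4]), array([160.8,  79.1]), 81.3, np.float64(42.8), 236)
cradle all (array([622.3,  15.1]), array([216.6, 124.6]), 89.4, np.float64(35.9), 723)
wallL (array([621.7,  72.3]), array([74.1, 44.7]), 58.8, np.float64(45.6), 59)
wallR (array([612.6, -53.4]), array([46.8, 11.6]), -7.8, np.float64(47.5), 43)
tray (array([432.2,  13.9]), array([183.5, 119.7]), 84.7, np.float64(18.7), 192)
block (array([ 374.6, -254.4]), array([101.5,  70.6]), 84.6, np.float64(43.2), 486)
tag (array([ 374.9, -253.6]), array([59.4,  8.1]), 84.6, np.float64(154.7), 59)
plate (array([ 684.3, -304.3]), array([181.1, 152. ]), -89.7, np.float64(11.5), 651)
high (array([ 626.2, -284.7]), array([125.4,  59.3]), -27.5, np.float64(198.4), 237)
rod (array([ 604.8, -290.2]), array([93.1, 27. ]), -25.7, np.float64(193.2), 71)
```

View pics/c1.png

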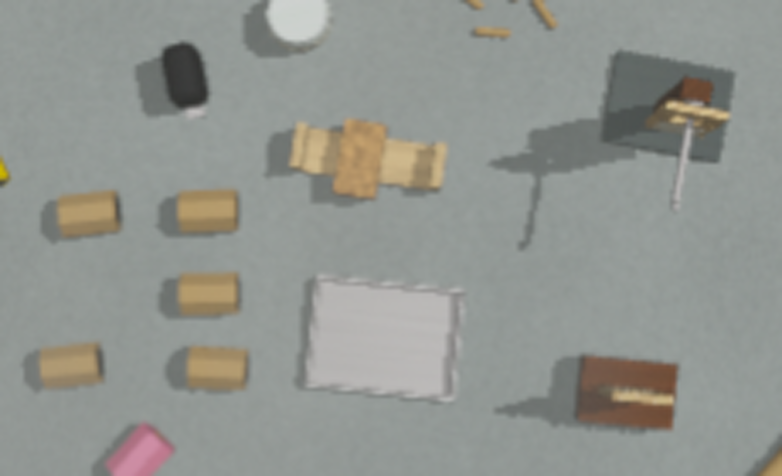

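View pics/c2.png

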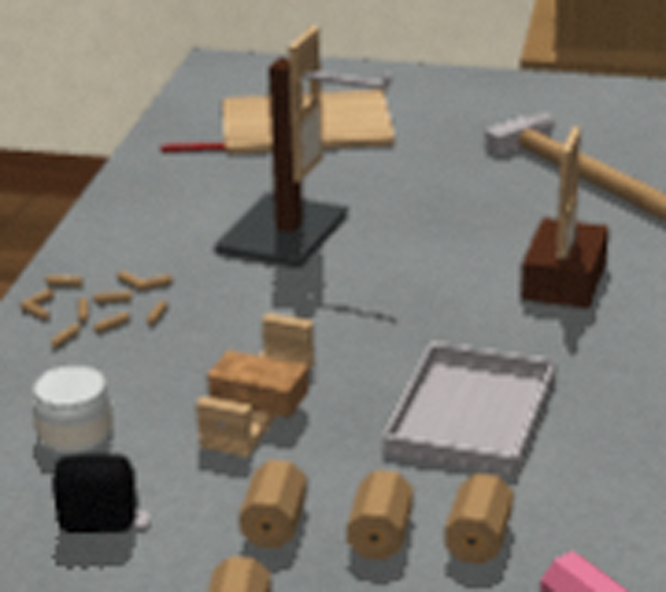

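Crops: cradle wall tops are at about (300,146) and (440,166), with the cork block at (360,158) between them. The rod runs (688,120)→(676,206), the old tag hangs near the post at (695,112), and the new tag stands at (642,396). Next: refine the cradle, sander, tray and stand, and plan the sander move.

```bash
cat >> h.py <<'E'
def here():
    o=observe(); m=R.from_rotvec(o['tool_rot']).as_matrix()
    return np.r_[o['eef_pos']*1000, np.degrees(np.arctan2(m[1,0],m[0,0]))]
def plan(wps, cur=None, vmax=40):
    """wps: list of (x,y,z mm, psi deg); prints rows; each wp split into equal rows"""
    cur=here() if cur is None else np.array(cur,float)
    print('from',np.round(cur,1))
    for w in wps:
        w=np.array([c if t is None else t for t,c in zip(w,cur)],float)
        dpsi=(w[3]-cur[3]+180)%360-180
        n=int(max(1,np.ceil(np.linalg.norm(w[:3]-cur[:3])/vmax),np.ceil(abs(dpsi)/7)))
        rows=[]
        s0=cur.copy()
        for k in range(n):
            t=s0+(w-s0)*(k+1)/n; t[3]=s0[3]+dpsi*(k+1)/n
            p=np.radians(cur[3]); d=t[:3]-cur[:3]
            lx=np.cos(p)*d[0]+np.sin(p)*d[1]; ly=np.sin(p)*d[0]-np.cos(p)*d[1]; lz=-d[2]
            r=np.round([lx,ly,lz,-(t[3]-cur[3])],1)
            cur[0]+=np.cos(p)*r[0]+np.sin(p)*r[1]; cur[1]+=np.sin(p)*r[0]-np.cos(p)*r[1]; cur[2]-=r[2]; cur[3]-=r[3]
            rows.append(' '.join('%g'%(x+0) for x in r))
        print(n,'->',np.round(w,1),'|','; '.join(rows))
E
python3 - <<'E'
from h import *
D=np.load('top0.npz');W=D['W']
print('wallL',rect(W,273,284,150,180,.044,.06));print('wallR',rect(W,308,330,150,185,.04,.06))
print('sander',rect(W,286,306,150,185,.038,.0465))
print('tray',rect(W,276,332,199,243,.012,.03))
print('plate',rect(W,366,408,132,171,.006,.02))
for z0 in (.18,.21): print('hi',z0,rect(W,376,406,140,165,z0,.25))
w=W[140:190,376:406].reshape(-1,3);w=w[w[:,2]>.16]*1000
a=w[w[:,2]>215]; print('tagtop',len(a),np.round(a[np.argsort(a[:,1])],0).astype(int).tolist())
b=w[(w[:,0]<620)&(w[:,2]<208)]; print('rod',np.round(b[np.argsort(b[:,0])],0).astype(int).tolist())
b=w[(abs(w[:,2]-200)<5)&(w[:,0]>640)]; print('post',np.round(b,0).astype(int).tolist())
plan([(None,None,300,None),(620,20,300,-8)])
E
```

```text
wallL (array([633.2,  93.8]), array([46.2, 11.7]), -7.8, np.float64(50.0), 31)
wallR (array([612.6, -53.4]), array([46.8, 11.6]), -7.8, np.float64(47.5), 43)
sander (array([619.7,  29.3]), array([79.1, 45.1]), -8.5, np.float64(42.7), 194)
tray (array([431.1,   2.1]), array([159.9, 119.7]), 84.7, np.float64(18.7), 190)
plate (array([ 682.3, -304.4]), array([149.8, 140.4]), -89.4, np.float64(11.7), 621)
hi 0.18 (array([ 654.2, -298.3]), array([63.5, 56. ]), 29.7, np.float64(200.3), 186)
hi 0.21 (array([ 648.8, -297.4]), array([61.1,  8.6]), 79.2, np.float64(229.7), 69)
tagtop 62 [[644, -328, 225], [647, -327, 230], [648, -324, 226], [644, -324, 228], [641, -323, 230], [644, -321, 227], [647, -320, 233], [642, -320, 216], [644, -317, 230], [650, -316, 235], [646, -316, 236], [644, -314, 227], [650, -313, 235], [646, -313, 236], [644, -311, 229], [647, -310, 232], [650, -310, 234], [650, -307, 230], [644, -307, 230], [647, -307, 230], [644, -304, 229], [650, -304, 230], [647, -304, 232], [645, -303, 220], [650, -300, 233], [646, -300, 234], [645, -299, 220], [647, -298, 228], [650, -298,
[... 2396 characters left out ...]
64, -307, 195], [663, -309, 204], [661, -293, 198], [661, -297, 196], [660, -299, 201], [660, -303, 202], [654, -267, 197], [650, -273, 203], [647, -289, 204], [644, -303, 196], [644, -306, 201], [641, -320, 196], [641, -323, 200]]
from [ 204.7 -590.3  187.1   19.1]
3 -> [ 204.7 -590.3  300.    19.1] | 0 0 -37.6 0; 0 0 -37.6 0; 0 0 -37.7 0
19 -> [620.  20. 300.  -8.] | 31.2 -23.2 0 1.4; 30.6 -23.9 0 1.5; 29.9 -24.8 0 1.4; 29.4 -25.4 0 1.4; 28.7 -26.2 0 1.4; 28.1 -26.8 0 1.5; 27.3 -27.6 0 1.4; 26.7 -28.3 0 1.4; 26 -28.9 0 1.4; 25.2 -29.5 0 1.5; 24.5 -30.2 0 1.4; 23.7 -30.7 0 1.4; 23 -31.3 0 1.5; 22.2 -32 0 1.4; 21.3 -32.4 0 1.4; 20.6 -33 0 1.4; 19.7 -33.4 0 1.5; 18.9 -34 0 1.4; 18 -34.4 0 1.4
```

Call:
jog_arm(
  increments="0 0 -38 6.8; 0 0 -38 6.8; 0 0 -37 6.8; 0 0 0 6.7; 17 -35 0 0; 17 -35 0 0; 17 -35 0 0; 17 -35 0 0; 17 -35 0 0; 17 -35 0 0; 17 -35 0 0; 17 -35 0 0",
  jaw=0.7,
  force=15,
)

```text
time_s: 1.1
eef_pos: [0.3789, -0.3303, 0.3005]
tool_rot: [-3.134, 0.219, 0.0]
ft_force: [0.4, -1.4, 0.4]
opening: 0.703
grasp_force: 0.0
```

Call:
jog_arm(
  increments="17 -35 0 0; 17 -35 0 0; 17 -35 0 0; 17 -35 0 0; 17 -35 0 0; 17 -35 0 0; 17 -35 0 0; 17 -35 0 0; 17 -35 0 0; 17 -35 0 0; 0 0 0 0; 0 0 0 0",
)

```text
time_s: 2.1
eef_pos: [0.5956, -0.0074, 0.2997]
tool_rot: [3.134, -0.214, -0.002]
ft_force: [-0.9, -0.0, -0.5]
opening: 0.701
grasp_force: 0.0
```

```bash
python3 - <<'E'
from h import *
plan([(619.7,29.3,100,-8.5),(None,None,18,None)])
print(observe()['joint_pos'],observe()['time_s'])
E
```

```text
from [595.6  -7.4 299.7  -7.8]
6 -> [619.7  29.3 100.   -8.5] | 3.2 -6.6 33.3 0.1; 3.1 -6.6 33.3 0.1; 3.1 -6.6 33.2 0.1; 3.1 -6.7 33.3 0.2; 3.1 -6.6 33.3 0.1; 3.1 -6.6 33.3 0.1
3 -> [619.7  29.3  18.   -8.5] | 0 0 27.3 0; 0 0 27.4 0; 0 0 27.3 0
[-1.23248898e-01  3.59361174e-01  1.47183841e+00 -1.32742889e-04
  1.31185961e+00  1.58376238e+00] 2.1
```

Call:
jog_arm(
  increments="3.2 -6.6 33.3 0.1; 3.1 -6.6 33.3 0.1; 3.1 -6.6 33.2 0.1; 3.1 -6.7 33.3 0.2; 3.1 -6.6 33.3 0.1; 3.1 -6.6 33.3 0.1; 0 0 20 0; 0 0 20 0; 0 0 20 0; 0 0 14 0; 0 0 8 0; 0 0 0 0",
)

```text
time_s: 3.1
eef_pos: [0.6184, 0.0265, 0.0175]
tool_rot: [3.132, -0.239, -0.004]
ft_force: [-0.2, -0.7, 0.4]
opening: 0.7
grasp_force: 0.0
```

Call:
jog_arm(
  increments="0 0 0 0; 0 0 0 0; 0 0 0 0; 0 0 0 0; 0 0 0 0; 0 0 0 0; 0 0 0 0; 0 0 0 0",
  jaw=0.3,
)

```text
time_s: 3.77
eef_pos: [0.6195, 0.0275, 0.019]
tool_rot: [3.133, -0.237, 0.0]
ft_force: [-0.2, -1.3, 0.5]
opening: 0.307
grasp_force: 0.0
```

Call:
jog_arm(
  increments="0 0 -20 0; 0 0 -30 0; 0 0 -30 0; 0 0 -20 0; 0 0 0 0; 0 0 0 0",
)

```text
time_s: 4.27
eef_pos: [0.6198, 0.0276, 0.1198]
tool_rot: [3.133, -0.238, 0.003]
ft_force: [0.3, -1.0, -1.1]
opening: 0.298
grasp_force: 0.0
```

```bash
python3 - <<'E'
from h import *
print(observe()['opening'],observe()['grasp_force'])
plan([(431,4,118,None),(None,None,None,-5.3)])
E
```

```text
0.2984604805815501 0.0
from [619.8  27.6 119.8  -8.7]
5 -> [431.    4.  118.   -8.7] | -36.6 10.4 0.4 0; -36.6 10.3 0.3 0; -36.6 10.4 0.4 0; -36.7 10.3 0.4 0; -36.6 10.4 0.3 0
1 -> [431.    4.  118.   -5.3] | 0 0 0 -3.4
```

```bash
python3 - <<'E'
from h import *
im,d,W=snap('top'); im2,_,_=snap('side')
a=cv2.resize(im[120:260,190:420],(657,400),interpolation=cv2.INTER_CUBIC);b=cv2.resize(im2[200:320,220:420],(657,394),interpolation=cv2.INTER_CUBIC)
cv2.imwrite('pics/d1.png',cv2.resize(np.vstack([a,b]),(480,580))[:,:,::-1])
print(rect(W,280,306,150,185,.02,.06))
E
```

```text
(array([0., 0.]), array([0., 0.]), 0.0, np.float64(nan), 0)
  return _methods._mean(a, axis=axis, dtype=dtype,
  ret = ret.dtype.type(ret / rcount)
```

View pics/d1.png

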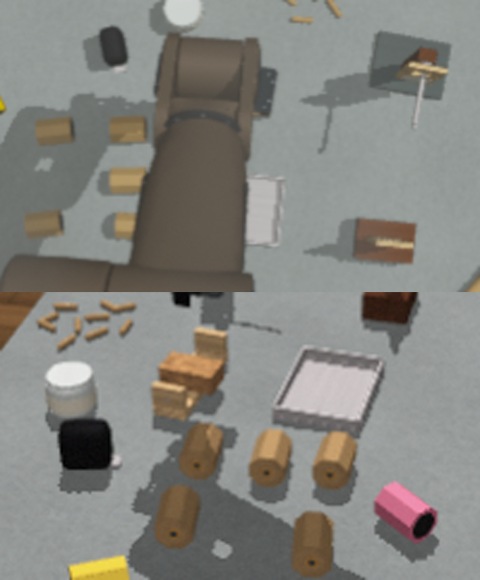

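The block is still in the cradle at (192,372), so the grip closed on nothing. I need to see where the gripper really is.

```bash
python3 - <<'E'
from h import *
im,d,W=snap('side')
cv2.imwrite('pics/d2.png',cv2.resize(im[60:300,180:420],(600,600),interpolation=cv2.INTER_CUBIC)[:,:,::-1])
np.savez('s2.npz',im=im,d=d,W=W)
T=np.linalg.inv(calibration('side')['pose']);p=T@np.r_[observe()['eef_pos'],1];K=np.array(calibration('side')['intrinsics']);q=K@p[:3]/p[2];print(q, p[2])
E
```

```text
[298.30370656 210.53579825   1.        ] 1.539549976619976
```

View pics/d2.png

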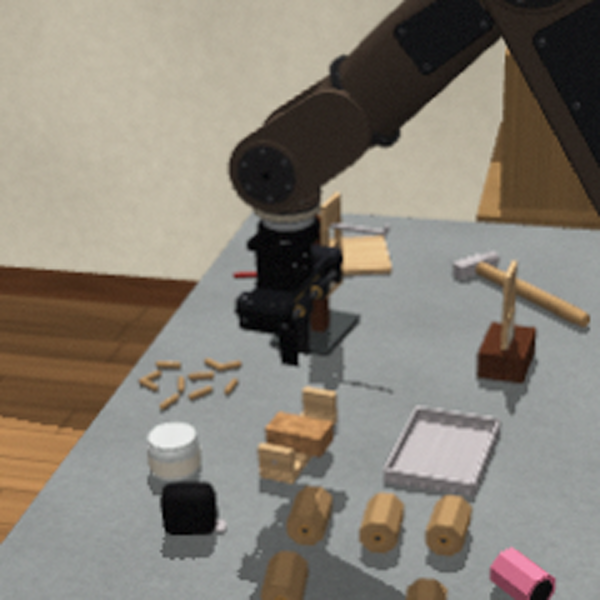

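```bash
python3 - <<'E'
from h import *
D=np.load('s2.npz');W=D['W'];im=D['im']
m=(abs(W[...,0]-.62)<.12)&(abs(W[...,1]-.03)<.12)&(W[...,2]>.065)&(W[...,2]<.4)&(im.max(2)<90)
v,u=np.nonzero(m);w=W[m]*1000
for z in range(80,240,10):
    s=(w[:,2]>=z)&(w[:,2]<z+10)
    if s.any(): print(z,s.sum(),'x',w[s,0].min().round(),w[s,0].max().round(),'y',w[s,1].min().round(),w[s,1].max().round(),'uv',u[s].min(),u[s].max(),v[s].min(),v[s].max())
print(here(),observe()['opening'])
E
```

```text
140 8 x 609.0 631.0 y 10.0 47.0 uv 293 302 200 205
150 27 x 607.0 629.0 y 10.0 53.0 uv 293 302 197 205
160 30 x 608.0 636.0 y 9.0 57.0 uv 291 302 194 202
170 33 x 606.0 635.0 y 9.0 58.0 uv 291 302 192 200
180 31 x 606.0 634.0 y 10.0 58.0 uv 291 302 189 198
190 14 x 606.0 620.0 y 14.0 58.0 uv 296 302 187 195
200 4 x 612.0 613.0 y 50.0 56.0 uv 297 297 189 192
220 52 x 576.0 662.0 y -44.0 115.0 uv 276 315 171 195
230 135 x 576.0 663.0 y -48.0 117.0 uv 276 315 167 193
[618.82538726  27.5795951  117.69868604  -8.67241183] 0.29695887252255637
```

```bash
python3 - <<'E'
from h import *
W=np.load('side0.npz')['W'];im=np.load('side0.npz')['im']
def box(x0,x1,y0,y1,z0,z1):
    m=(W[...,0]>x0)&(W[...,0]<x1)&(W[...,1]>y0)&(W[...,1]<y1)&(W[...,2]>z0)&(W[...,2]<z1); w=W[m]*1000
    print(len(w),np.percentile(w,[1,50,99],axis=0).round().tolist())
box(.33,.42,-.32,-.2,.06,.3)   # new tag
box(.6,.7,-.36,-.24,.205,.3)    # old tag
box(.53,.6,.14,.24,.02,.1)     # foot B 565,190
box(.43,.52,.14,.24,.02,.1)
print(np.nanmedian(W[300:310,60:120],axis=(0,1)),np.nanmedian(W[230:240,420:440],axis=(0,1)))
E
```

```text
137 [[369.0, -284.0, 63.0], [374.0, -238.0, 115.0], [382.0, -221.0, 160.0]]
68 [[641.0, -325.0, 206.0], [649.0, -291.0, 221.0], [658.0, -261.0, 234.0]]
259 [[543.0, 156.0, 20.0], [561.0, 202.0, 39.0], [583.0, 221.0, 50.0]]
282 [[454.0, 155.0, 20.0], [474.0, 201.0, 39.0], [498.0, 221.0, 49.0]]
[ 1.87370306 -0.24828986 -0.75030555] [ 0.19512362 -0.08725933  0.00207933]
```

The side depth puts the fingertips at z≈143 while the TCP reads 118, and the body sits about 24 mm high too. Known objects measure correctly in the same view, so the reported TCP is about 24 mm low. I'll redo the grasp with that offset, watching the force.

Call:
jog_arm(
  increments="0 0 0 0; 0 0 0 0; 0 0 20 0; 0 0 30 0; 0 0 30 0; 0 0 20 0; 0 0 5 0; 0 0 5 0; 0 0 5 0; 0 0 0 0; 0 0 0 0",
  jaw=0.7,
)

```text
time_s: 5.33
eef_pos: [0.6199, 0.0275, 0.0048]
tool_rot: [3.133, -0.238, 0.002]
ft_force: [-0.2, 0.4, 0.5]
opening: 0.7
grasp_force: 0.0
```

```bash
python3 - <<'E'
from h import *
im,d,W=snap('side')
m=(abs(W[...,0]-.62)<.12)&(abs(W[...,1]-.03)<.12)&(W[...,2]>.02)&(W[...,2]<.4)&(im.max(2)<75)
v,u=np.nonzero(m);w=W[m]*1000
for z in range(20,160,10):
    s=(w[:,2]>=z)&(w[:,2]<z+10)
    if s.any(): print(z,s.sum(),'x',w[s,0].min().round(),w[s,0].max().round(),'y',w[s,1].min().round(),w[s,1].max().round(),'uv',u[s].min(),u[s].max(),v[s].min(),v[s].max())
print(here(),observe()['opening'],observe()['ft_force'])
cv2.imwrite('pics/d3.png',cv2.resize(im[150:270,230:370],(700,600),interpolation=cv2.INTER_CUBIC)[:,:,::-1])
E
```

```text
20 1 x 637.0 637.0 y 45.0 45.0 uv 293 293 238 238
30 14 x 604.0 638.0 y -11.0 68.0 uv 291 306 226 238
40 35 x 604.0 637.0 y -16.0 70.0 uv 291 306 222 237
50 26 x 604.0 635.0 y -10.0 74.0 uv 291 306 221 235
60 28 x 604.0 634.0 y -11.0 76.0 uv 291 306 218 233
70 24 x 605.0 634.0 y -13.0 75.0 uv 291 306 215 230
80 13 x 604.0 628.0 y -20.0 77.0 uv 292 306 213 228
90 8 x 603.0 624.0 y -11.0 0.0 uv 300 306 211 213
100 13 x 581.0 624.0 y -47.0 112.0 uv 290 315 203 227
110 77 x 575.0 666.0 y -46.0 120.0 uv 278 316 201 226
120 122 x 576.0 664.0 y -48.0 119.0 uv 278 316 197 225
130 90 x 574.0 665.0 y -53.0 123.0 uv 277 317 194 222
140 127 x 576.0 665.0 y -54.0 126.0 uv 277 316 191 220
150 239 x 576.0 664.0 y -58.0 125.0 uv 278 316 190 217
[619.98573083  27.4931874    4.91803571  -8.6764353 ] 0.6981579584341302 [-0.806227   -0.47102314  0.07161459]
```

View pics/d3.png

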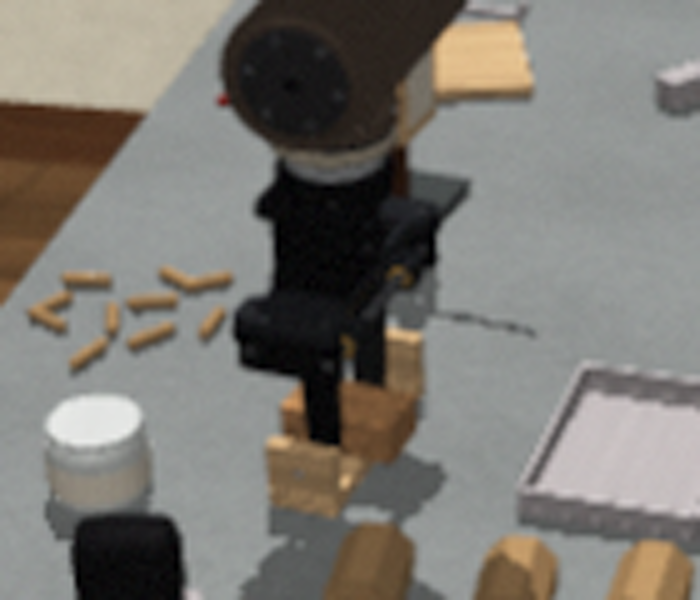

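The fingers straddle the block with their tips at z≈30 (left finger at (322,440)). Down 11 mm more, then grip.

Call:
jog_arm(
  increments="0 0 5 0; 0 0 5 0; 0 0 1 0; 0 0 0 0; 0 0 0 0",
)

```text
time_s: 5.8
eef_pos: [0.6194, 0.0275, -0.0072]
tool_rot: [3.132, -0.238, -0.0]
ft_force: [-1.0, -0.1, 0.7]
opening: 0.702
grasp_force: 0.0
```

Call:
jog_arm(
  increments="0 0 0 0; 0 0 0 0; 0 0 0 0; 0 0 0 0; 0 0 0 0; 0 0 0 0; 0 0 0 0",
  jaw=0.3,
)

```text
time_s: 6.38
eef_pos: [0.6195, 0.0275, -0.007]
tool_rot: [3.132, -0.238, 0.0]
ft_force: [0.5, -0.0, 0.1]
opening: 0.476
grasp_force: 15.0
```

Call:
jog_arm(
  increments="0 0 -20 0; 0 0 -30 0; 0 0 -30 0; 0 0 -20 0; 0 0 0 0; 0 0 0 0",
)

```text
time_s: 6.88
eef_pos: [0.6197, 0.0275, 0.0936]
tool_rot: [3.133, -0.238, 0.003]
ft_force: [0.2, 0.2, -0.8]
opening: 0.474
grasp_force: 15.0
```

```bash
python3 - <<'E'
from h import *
print(observe()['opening'],observe()['grasp_force'])
im,d,W=snap('side')
m=(abs(W[...,0]-.62)<.1)&(abs(W[...,1]-.03)<.1)&(W[...,2]>.06)&(W[...,2]<.17)&(im[...,0]>im[...,2]*1.3+10)
w=W[m]*1000;print(len(w),np.percentile(w,[2,50,98],axis=0).round(1).tolist())
plan([(431,4,95,None),(None,None,None,-5.3)])
E
```

```text
0.47409286084607244 14.99821275472641
269 [[579.7, 6.9, 118.2], [604.5, 44.6, 140.8], [658.6, 60.9, 153.2]]
from [619.1  27.6  92.5  -8.7]
5 -> [431.    4.   95.   -8.7] | -36.5 10.3 -0.5 0; -36.4 10.4 -0.5 0; -36.5 10.3 -0.5 0; -36.5 10.3 -0.5 0; -36.5 10.4 -0.5 0
1 -> [431.    4.   95.   -5.3] | 0 0 0 -3.4
```

Call:
jog_arm(
  increments="-37 11 0 0; -37 11 0 0; -37 11 0 0; -36 11 0 0; -36 11 0 -3.4; 0 0 30 0; 0 0 30 0; 0 0 25 0; 0 0 10 0; 0 0 8 0; 0 0 5 0; 0 0 0 0",
)

```text
time_s: 7.93
eef_pos: [0.4297, 0.0008, -0.0161]
tool_rot: [-3.138, 0.145, 0.003]
ft_force: [-0.1, 0.3, -0.6]
opening: 0.474
grasp_force: 15.0
```

Call:
jog_arm(
  increments="0 0 1 0; 0 0 0 0; 0 0 0 0",
)

```text
time_s: 8.18
eef_pos: [0.4306, 0.0007, -0.0155]
tool_rot: [3.138, -0.144, 0.002]
ft_force: [-0.2, -0.2, -0.7]
opening: 0.472
grasp_force: 15.0
```

Call:
jog_arm(
  increments="0 0 0 0; 0 0 0 0; 0 0 0 0; 0 0 -20 0; 0 0 -40 0; 0 0 -40 0; 0 0 -40 0; 0 0 0 0",
  jaw=0.65,
)

```text
time_s: 8.85
eef_pos: [0.4327, 0.0005, 0.13]
tool_rot: [3.137, -0.144, 0.015]
ft_force: [0.3, -0.3, -0.4]
opening: 0.651
grasp_force: 0.0
```

```bash
python3 - <<'E'
from h import *
im,d,W=snap('side')
m=(abs(W[...,0]-.431)<.06)&(abs(W[...,1]-.0)<.08)&(W[...,2]>.02)&(W[...,2]<.08)&(im[...,0]>im[...,2]*1.3+10)
w=W[m]*1000;print(len(w),np.percentile(w,[2,50,98],axis=0).round(1).tolist())
t=w[w[:,2]>31];print(cv2.minAreaRect(t[:,:2].astype(np.float32)),here())
E
```

```text
272 [[392.2, -20.0, 21.1], [429.5, 13.5, 34.9], [468.6, 28.2, 40.3]]
((431.0346984863281, 2.9245853424072266), (52.02931594848633, 78.36450958251953), 85.0008544921875) [431.85892104   0.59665742 127.29833235  -5.26426751]
```

```bash
cat >> h.py <<'E'
FE=dict(A=(216,183),B=(251,183),C=(251,206),D=(210,227),E=(254,228))
def feet(W,names='ABCDE'):
    for n in names:
        u,v=FE[n]
        try: print(n,rect(W,u-19,u+19,v-12,v+12,.028,.06))
        except Exception as e: print(n,'none')
E
python3 - <<'E'
from h import *
im,d,W=snap('top'); feet(W)
print('sander',rect(W,280,325,200,240,.028,.05))
plan([(None,None,130,0.6),(565,188.4,130,0.6)])
E
```

```text
A (array([561.5, 316.4]), array([63.1, 44.5]), -81.8, np.float64(40.1), 208)
B (array([565.2, 190.6]), array([61.4, 40.8]), -89.3, np.float64(39.8), 198)
C (array([476.9, 188.5]), array([61. , 43.4]), -89.5, np.float64(40.7), 212)
D (array([398.7, 333.5]), array([61.5, 43.6]), -83.4, np.float64(40.4), 203)
E (array([397.6, 178.9]), array([59.5, 43.3]), 89.6, np.float64(39.4), 199)
sander (array([492.3,  39.9]), array([0., 0.]), 0.0, np.float64(30.3), 1)
from [430.8   0.7 125.4  -5.3]
1 -> [430.8   0.7 130.    0.6] | 0 0 -4.6 -5.9
6 -> [565.  188.4 130.    0.6] | 22.7 -31 0 0; 22.7 -31.1 0 0; 22.7 -31 0 0; 22.7 -31 0 0; 22.7 -31.1 0 0; 22.7 -31 0 0
```

Call:
jog_arm(
  increments="0 0 -5 -5.9; 22.7 -31 0 0; 22.7 -31 0 0; 22.7 -31 0 0; 22.7 -31 0 0; 22.7 -31 0 0; 22.7 -31 0 0; 0 0 40 0; 0 0 40 0; 0 0 30 0; 0 0 20 0; 0 0 0 0",
  jaw=1,
)

```text
time_s: 9.95
eef_pos: [0.5611, 0.1875, -0.0068]
tool_rot: [3.139, 0.017, -0.014]
ft_force: [-0.6, -0.2, -0.4]
opening: 0.998
grasp_force: 0.0
```

Call:
jog_arm(
  increments="0 0 0 0; 0 0 0 0",
)

```text
time_s: 10.12
eef_pos: [0.5647, 0.1882, -0.0007]
tool_rot: [3.141, 0.017, 0.0]
ft_force: [-0.6, 0.3, 0.4]
opening: 0.998
grasp_force: 0.0
```

```bash
python3 - <<'E'
from h import *
im,d,W=snap('side')
m=(abs(W[...,0]-.565)<.12)&(abs(W[...,1]-.19)<.08)&(W[...,2]>.008)&(W[...,2]<.3)&(im.max(2)<60)
v,u=np.nonzero(m);w=W[m]*1000
for z in range(0,120,5):
    s=(w[:,2]>=z)&(w[:,2]<z+5)
    if s.any(): print(z,s.sum(),'x',w[s,0].min().round(),w[s,0].max().round(),'y',w[s,1].min().round(),w[s,1].max().round())
plan([(565,188.4,-20,.6)])
E
```

```text
5 3 x 566.0 679.0 y 216.0 223.0
10 5 x 568.0 685.0 y 218.0 232.0
15 5 x 674.0 681.0 y 225.0 231.0
20 12 x 474.0 685.0 y 217.0 232.0
25 12 x 555.0 683.0 y 140.0 240.0
30 18 x 556.0 684.0 y 138.0 242.0
35 15 x 554.0 684.0 y 140.0 245.0
40 19 x 554.0 681.0 y 140.0 244.0
45 21 x 554.0 683.0 y 136.0 244.0
50 20 x 553.0 683.0 y 138.0 245.0
55 17 x 553.0 684.0 y 144.0 245.0
60 22 x 555.0 684.0 y 133.0 248.0
65 14 x 552.0 573.0 y 136.0 249.0
70 11 x 553.0 574.0 y 142.0 248.0
75 11 x 555.0 570.0 y 138.0 247.0
80 14 x 551.0 572.0 y 138.0 249.0
85 7 x 556.0 572.0 y 135.0 251.0
90 4 x 553.0 557.0 y 131.0 250.0
95 1 x 557.0 557.0 y 139.0 139.0
100 2 x 562.0 583.0 y 266.0 267.0
105 21 x 533.0 597.0 y 141.0 270.0
110 31 x 531.0 598.0 y 119.0 270.0
115 37 x 530.0 593.0 y 121.0 270.0
from [ 5.650e+02  1.883e+02 -1.000e-01  6.000e-01]
1 -> [565.  188.4 -20.    0.6] | 0 -0.1 19.9 0
```

Call:
jog_arm(
  increments="0 0 10 0; 0 0 6 0; 0 0 3 0; 0 0 0 0; 0 0 0 0",
)

```text
time_s: 10.58
eef_pos: [0.5643, 0.1882, -0.0202]
tool_rot: [3.141, 0.017, -0.0]
ft_force: [-0.2, -0.5, 0.8]
opening: 1.005
grasp_force: 0.0
```

Call:
jog_arm(
  increments="0 0 0 0; 0 0 0 0; 0 0 0 0; 0 0 0 0; 0 0 0 0; 0 0 0 0; 0 0 0 0; 0 0 0 0",
  jaw=0.5,
)

```text
time_s: 11.25
eef_pos: [0.5645, 0.1882, -0.02]
tool_rot: [3.141, 0.017, 0.0]
ft_force: [-0.2, 0.6, 0.4]
opening: 0.635
grasp_force: 15.0
```

Call:
jog_arm(
  increments="0 0 -20 0; 0 0 -40 0; 0 0 -40 0; 0 0 0 0; 0 0 0 0; 0 0 0 0",
)

```text
time_s: 11.75
eef_pos: [0.564, 0.1881, 0.0795]
tool_rot: [3.141, 0.017, -0.001]
ft_force: [-0.2, 0.4, -0.8]
opening: 0.635
grasp_force: 15.0
```

```bash
python3 - <<'E'
from h import *
print(observe()['opening'],observe()['grasp_force'])
plan([(None,None,None,82),(629.2,63,81,82)])
E
```

```text
0.6350220735483705 14.999858345836401
from [564.  188.1  79.5   0.6]
12 -> [564.  188.1  79.5  82. ] | 0 0 0 -6.8; 0 0 0 -6.8; 0 0 0 -6.7; 0 0 0 -6.8; 0 0 0 -6.8; 0 0 0 -6.8; 0 0 0 -6.8; 0 0 0 -6.7; 0 0 0 -6.8; 0 0 0 -6.8; 0 0 0 -6.8; 0 0 0 -6.8
4 -> [629.2  63.   81.   82. ] | -28.7 20.5 -0.4 0; -28.7 20.5 -0.3 0; -28.8 20.4 -0.4 0; -28.7 20.5 -0.4 0
```

Call:
jog_arm(
  increments="0 0 0 -6.8; 0 0 0 -6.8; 0 0 0 -6.8; 0 0 0 -6.8; 0 0 0 -6.8; 0 0 0 -6.8; 0 0 0 -6.8; 0 0 0 -6.8; 0 0 0 -6.8; 0 0 0 -6.8; 0 0 0 -6.8; 0 0 0 -6.6",
)

```text
time_s: 12.75
eef_pos: [0.5635, 0.188, 0.0779]
tool_rot: [-2.363, -2.068, 0.005]
ft_force: [-0.0, -0.1, -0.2]
opening: 0.638
grasp_force: 15.0
```

Call:
jog_arm(
  increments="-28.7 20.5 0 0; -28.7 20.5 0 0; -28.8 20.5 0 0; -28.7 20.5 0 0; 0 0 0 0; 0 0 0 0; 0 0 0 0",
)

```text
time_s: 13.33
eef_pos: [0.6287, 0.0632, 0.0783]
tool_rot: [-2.37, -2.06, 0.003]
ft_force: [0.7, 0.6, -1.1]
opening: 0.633
grasp_force: 15.0
```

```bash
python3 - <<'E'
from h import *
im,d,W=snap('top')
print('wallL',rect(W,273,284,150,180,.044,.06))
im,d,W=snap('side')
m=(abs(W[...,0]-.629)<.06)&(abs(W[...,1]-.065)<.06)&(W[...,2]>.085)&(W[...,2]<.15)&(im[...,0]>im[...,2]*1.25+10)
w=W[m]*1000;print(len(w),np.percentile(w,[2,50,98],axis=0).round(1).tolist())
plan([(629.2,63,60,82)])
E
```

```text
wallL (array([0., 0.]), array([0., 0.]), 0.0, np.float64(nan), 0)
263 [[598.5, 55.0, 109.1], [628.8, 81.0, 133.1], [660.4, 90.8, 144.5]]
from [628.8  64.1  79.1  82.1]
1 -> [629.2  63.   60.   82. ] | -1 0.5 19.1 0.1
  return _methods._mean(a, axis=axis, dtype=dtype,
  ret = ret.dtype.type(ret / rcount)
```

Call:
jog_arm(
  increments="0 0 25 0; 0 0 25 0; 0 0 14 0; 0 0 5 0; 0 0 5 0; 0 0 5 0; 0 0 3 0; 0 0 0 0; 0 0 0 0",
)

```text
time_s: 14.18
eef_pos: [0.6299, 0.0632, -0.0016]
tool_rot: [2.37, 2.061, 0.001]
ft_force: [0.0, 0.3, -1.0]
opening: 0.627
grasp_force: 15.0
```

```bash
python3 - <<'E'
from h import *
print(observe()['ft_force'],here(),observe()['opening'])
im,d,W=snap('side')
cv2.imwrite('pics/e1.png',cv2.resize(im[170:270,240:360],(720,600),interpolation=cv2.INTER_CUBIC)[:,:,::-1])
E
```

```text
[ 0.01792209  0.3135135  -0.99708889] [629.9223142   63.20963943  -1.63712038  82.0345035 ] 0.6270135417192104
```

View pics/e1.png

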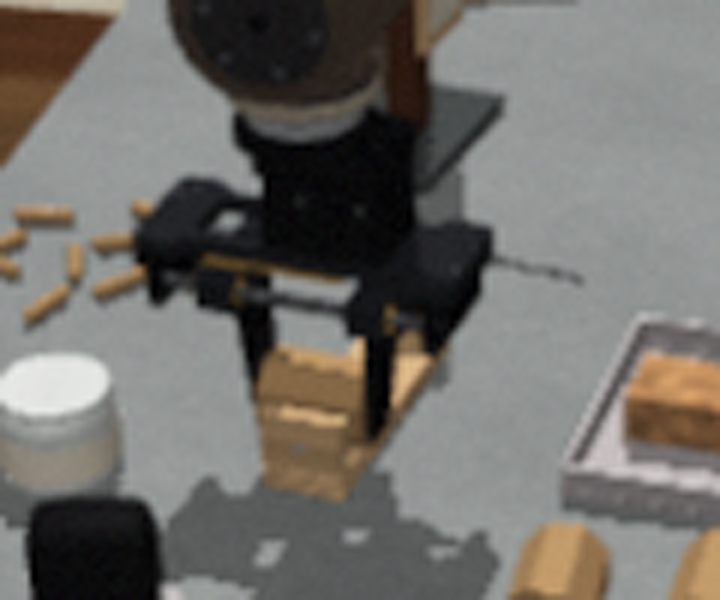

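The foot sits inside the wall (310,400). Lower the last 4 mm, release and retreat.

Call:
jog_arm(
  increments="0 0 2 0; 0 0 2 0; 0 0 0 0; 0 0 0 0",
)

```text
time_s: 14.57
eef_pos: [0.6296, 0.063, -0.0061]
tool_rot: [2.371, 2.062, -0.0]
ft_force: [-1.0, 0.8, 0.3]
opening: 0.63
grasp_force: 15.0
```

Call:
jog_arm(
  increments="0 0 0 0; 0 0 0 0; 0 0 0 0; 0 0 0 0; 0 0 -20 0; 0 0 -35 0; 0 0 -35 0; 0 0 -35 0; 0 0 0 0; 0 0 0 0",
  jaw=1,
)

```text
time_s: 15.4
eef_pos: [0.6305, 0.0631, 0.121]
tool_rot: [2.368, 2.06, 0.005]
ft_force: [-0.7, -0.3, -0.8]
opening: 0.999
grasp_force: 0.0
```

```bash
python3 - <<'E'
from h import *
im,d,W=snap('top'); feet(W,'ACDE')
im,d,W=snap('side')
m=(abs(W[...,0]-.629)<.06)&(abs(W[...,1]-.065)<.06)&(W[...,2]>.05)&(W[...,2]<.09)&(im[...,0]>im[...,2]*1.25+10)
w=W[m]*1000;print(len(w),np.percentile(w,[2,50,98],axis=0).round(1).tolist())
plan([(None,None,None,0.5),(476.9,186.5,120,0.5)])
E
```

```text
A (array([0., 0.]), array([0., 0.]), 0.0, np.float64(nan), 0)
C (array([474.9, 207.2]), array([40.6, 25.1]), -2.8, np.float64(40.7), 52)
D (array([398.9, 332.9]), array([62.5, 43.5]), -83.2, np.float64(39.6), 207)
E (array([0., 0.]), array([0., 0.]), 0.0, np.float64(nan), 0)
138 [[600.9, 55.5, 50.3], [629.3, 73.5, 57.6], [658.6, 96.4, 62.4]]
from [629.2  63.1 118.2  82. ]
12 -> [6.292e+02 6.310e+01 1.182e+02 5.000e-01] | 0 0 0 6.8; 0 0 0 6.8; 0 0 0 6.8; 0 0 0 6.8; 0 0 0 6.8; 0 0 0 6.8; 0 0 0 6.8; 0 0 0 6.8; 0 0 0 6.7; 0 0 0 6.8; 0 0 0 6.8; 0 0 0 6.8
5 -> [476.9 186.5 120.    0.5] | -30.2 -25 -0.4 0; -30.3 -24.9 -0.3 0; -30.2 -25 -0.4 0; -30.2 -25 -0.3 0; -30.3 -24.9 -0.4 0
  return _methods._mean(a, axis=axis, dtype=dtype,
  ret = ret.dtype.type(ret / rcount)
```

Call:
jog_arm(
  increments="0 0 0 6.8; 0 0 0 6.8; 0 0 0 6.8; 0 0 0 6.8; 0 0 0 6.8; 0 0 0 6.8; 0 0 0 6.8; 0 0 0 6.8; 0 0 0 6.8; 0 0 0 6.8; 0 0 0 6.8; 0 0 0 6.7",
)

```text
time_s: 16.5
eef_pos: [0.6289, 0.0631, 0.117]
tool_rot: [3.142, 0.005, -0.005]
ft_force: [-0.2, -0.0, 0.1]
opening: 0.996
grasp_force: 0.0
```

Call:
jog_arm(
  increments="-30.2 -25 0 0; -30.2 -25 0 0; -30.2 -25 0 0; -30.2 -25 0 0; -30.2 -25 0 0; 0 0 0 0; 0 0 0 0; 0 0 0 0",
)

```text
time_s: 17.17
eef_pos: [0.4777, 0.1866, 0.1182]
tool_rot: [3.141, 0.015, -0.001]
ft_force: [-0.1, 0.5, 0.1]
opening: 1.004
grasp_force: 0.0
```

```bash
cat >> h.py <<'E'
def blobs(name='side',y0=.13):
    im,d,W=snap(name)
    f=im.astype(int)
    m=(W[...,0]>.25)&(W[...,0]<.75)&(W[...,1]>y0)&(W[...,1]<.6)&(W[...,2]>.03)&(W[...,2]<.055)&(f[...,0]>f[...,2]*1.25+8)&(f[...,0]>50)
    n,l,s,c=cv2.connectedComponentsWithStats(m.astype(np.uint8))
    for i in range(1,n):
        if s[i,4]>25:
            w=W[l==i]*1000; r=cv2.minAreaRect(w[:,:2].astype(np.float32))
            print(name,s[i,4],'c',np.round(r[0],1),np.round(r[1],1),round(r[2],1),'rgb',np.median(im[l==i],0))
E
python3 - <<'E'
from h import *
blobs('side');blobs('top')
plan([(476.9,186.5,0,0.5)])
E
```

```text
side 213 c [475.6 189.3] [42.1 63. ] 2.4 rgb [162. 127.  89.]
side 218 c [396.8 176.4] [67.8 41.9] 85.8 rgb [163.5 131.   90. ]
side 259 c [705.4 334.2] [45.  65.1] 4.7 rgb [150. 119.  81.]
side 250 c [303.5 261.8] [44.2 64. ] 50.0 rgb [204. 109. 137.]
side 288 c [398.4 334.1] [42.3 67.1] 5.8 rgb [151.  120.   82.5]
side 292 c [610.8 444.5] [60.7 36.8] 29.5 rgb [206. 175.  59.]
side 119 c [708.5 567. ] [ 16.2 108.7] 48.0 rgb [148.  31.  28.]
side 73 c [737.7 588.3] [19.6 42.6] 49.3 rgb [141.  27.  25.]
side 105 c [322.4 581.7] [50.5  9.2] 31.3 rgb [100.  17.  16.]
top 30 c [734.3 584.7] [26.5 26.5] 87.7 rgb [155.  45.  37.]
top 173 c [714.  568.5] [ 29.9 114.5] 46.7 rgb [146.  45.  38.]
top 187 c [707.6 333. ] [44.1 62.8] 6.7 rgb [156. 133.  95.]
top 196 c [616.8 439.2] [63.5 44.6] 27.4 rgb [198. 177.   0.]
top 89 c [397.3 349.4] [40.1 30.1] 12.2 rgb [142. 123.  93.]
from [478.3 186.1 118.3   0.5]
3 -> [476.9 186.5   0.    0.5] | -0.5 -0.2 39.4 0; -0.4 -0.1 39.5 0; -0.5 -0.2 39.4 0
```

Foot A has been knocked to about (707,333). I'll pick C now.

Call:
jog_arm(
  increments="-1 0 40 0; 0 0 40 0; 0 0 30 0; 0 0 14 0; 0 0 8 0; 0 0 6 0; 0 0 0 0; 0 0 0 0",
)

```text
time_s: 17.93
eef_pos: [0.4772, 0.1865, -0.0186]
tool_rot: [-3.141, -0.014, -0.001]
ft_force: [-0.1, 0.1, 0.3]
opening: 1.0
grasp_force: 0.0
```

Call:
jog_arm(
  increments="0 0 0 0; 0 0 0 0; 0 0 0 0; 0 0 0 0; 0 0 0 0; 0 0 0 0; 0 0 0 0; 0 0 0 0",
  jaw=0.5,
)

```text
time_s: 18.6
eef_pos: [0.4766, 0.1867, -0.0189]
tool_rot: [3.141, 0.014, 0.0]
ft_force: [-0.9, 0.1, 3.8]
opening: 0.63
grasp_force: 15.0
```

Call:
jog_arm(
  increments="0 0 -20 0; 0 0 -40 0; 0 0 -40 0; 0 0 0 -6.8; 0 0 0 -6.8; 0 0 0 -6.8; 0 0 0 -6.8; 0 0 0 -6.8; 0 0 0 -6.8; 0 0 0 -6.8; 0 0 0 -6.8",
)

```text
time_s: 19.52
eef_pos: [0.4764, 0.1866, 0.0807]
tool_rot: [-2.783, -1.457, 0.001]
ft_force: [-0.6, -0.3, -0.5]
opening: 0.634
grasp_force: 15.0
```

Call:
jog_arm(
  increments="0 0 0 -6.8; 0 0 0 -6.8; 0 0 0 -6.8; 0 0 0 -6.7; 0 0 0 0; 0 0 0 0",
)

```text
time_s: 20.02
eef_pos: [0.4764, 0.1866, 0.0808]
tool_rot: [-2.374, -2.057, 0.0]
ft_force: [-0.4, -0.1, -0.6]
opening: 0.629
grasp_force: 15.0
```

```bash
python3 - <<'E'
from h import *
print(observe()['opening'],observe()['grasp_force'])
plan([(616.6,-26.8,80,82)])
E
```

```text
0.6294742075268426 14.968573213554919
from [476.4 186.6  80.8  81.8]
7 -> [616.6 -26.8  80.   82. ] | -27.3 24.2 0.1 0; -27.4 24.1 0.1 -0.1; -27.3 24.1 0.1 0; -27.4 24.1 0.1 0; -27.4 24.2 0.2 0; -27.4 24.1 0.1 -0.1; -27.4 24 0.1 0
```

Call:
jog_arm(
  increments="-27.4 24.1 0 0; -27.4 24.1 0 0; -27.4 24.1 0 0; -27.4 24.1 0 0; -27.4 24.1 0 0; -27.4 24.1 0 0; -27.4 24.1 0 -0.2; 0 0 20 0; 0 0 0 0; 0 0 0 0; 0 0 0 0",
)

```text
time_s: 20.93
eef_pos: [0.6165, -0.0259, 0.0613]
tool_rot: [-2.368, -2.064, 0.001]
ft_force: [-0.1, 0.2, -0.8]
opening: 0.63
grasp_force: 15.0
```

```bash
python3 - <<'E'
from h import *
plan([(616.6,-26.8,10,82)])
im,d,W=snap('side')
m=(abs(W[...,0]-.617)<.07)&(abs(W[...,1]+.025)<.055)&(W[...,2]>.075)&(W[...,2]<.15)&(im[...,0]>im[...,2]*1.25+10)
w=W[m]*1000;print(len(w),np.percentile(w,[2,50,98],axis=0).round(1).tolist())
E
```

```text
from [616.5 -25.9  61.3  82.2]
2 -> [616.6 -26.8  10.   82. ] | -0.4 0.1 25.6 0.1; -0.5 0.1 25.7 0.1
235 [[589.1, -34.1, 91.6], [617.2, -9.6, 114.4], [647.7, 2.2, 126.8]]
```

Call:
jog_arm(
  increments="-0.8 0 20 0; 0 0 20 0; 0 0 10 0; 0 0 5 0; 0 0 5 0; 0 0 3 0; 0 0 2 0; 0 0 0 0; 0 0 0 0",
)

```text
time_s: 21.73
eef_pos: [0.6171, -0.0275, -0.0036]
tool_rot: [2.367, 2.065, 0.001]
ft_force: [0.2, -0.2, -1.3]
opening: 0.631
grasp_force: 15.0
```

Call:
jog_arm(
  increments="0 0 1 0; 0 0 0 0",
)

```text
time_s: 21.9
eef_pos: [0.617, -0.0275, -0.0049]
tool_rot: [2.367, 2.065, 0.0]
ft_force: [-0.8, -0.4, -0.6]
opening: 0.631
grasp_force: 15.0
```

Call:
jog_arm(
  increments="0 0 0 0; 0 0 0 0; 0 0 0 0; 0 0 0 0; 0 0 -20 0; 0 0 -35 0; 0 0 -35 0; 0 0 -35 0; 0 0 0 0; 0 0 0 0",
  jaw=1,
)

```text
time_s: 22.73
eef_pos: [0.6177, -0.0276, 0.1219]
tool_rot: [2.365, 2.064, 0.004]
ft_force: [-0.5, -0.5, -1.1]
opening: 0.996
grasp_force: 0.0
```

```bash
python3 - <<'E'
from h import *
im,d,W=snap('side')
for y in(65,-25):
  m=(abs(W[...,0]-.622)<.06)&(abs(W[...,1]-y/1000)<.045)&(W[...,2]>.052)&(W[...,2]<.09)&(im[...,0]>im[...,2]*1.25+10)
  w=W[m]*1000;print(len(w),np.percentile(w,[2,50,98],axis=0).round(1).tolist())
blobs('side')
plan([(None,None,None,0),(397.6,176.5,120,0)])
E
```

```text
112 [[603.1, 56.4, 52.3], [629.3, 72.8, 57.5], [657.9, 96.4, 62.7]]
90 [[589.9, -38.0, 52.5], [617.8, -20.7, 56.5], [645.7, -7.8, 60.9]]
side 225 c [396.7 177.4] [66.6 41.9] 85.4 rgb [161. 129.  88.]
side 255 c [705.5 334.9] [45.8 65.8] 6.2 rgb [149. 118.  81.]
side 242 c [302.6 261.5] [42.9 62.4] 48.5 rgb [202. 107. 135.]
side 283 c [398.8 334.1] [42.4 65.8] 6.0 rgb [106.  83.  57.]
side 295 c [611.5 444.2] [61.1 36.9] 26.9 rgb [204. 173.  58.]
side 115 c [708.8 567.4] [ 18.3 108.8] 47.7 rgb [145.  30.  27.]
side 64 c [738.3 589. ] [16.6 31.2] 24.1 rgb [137.   26.   23.5]
side 106 c [325.4 583.3] [48.9  9.8] 32.0 rgb [100.  17.  16.]
from [616.4 -27.4 119.3  82.2]
12 -> [616.4 -27.4 119.3   0. ] | 0 0 0 6.9; 0 0 0 6.8; 0 0 0 6.9; 0 0 0 6.8; 0 0 0 6.9; 0 0 0 6.8; 0 0 0 6.9; 0 0 0 6.8; 0 0 0 6.9; 0 0 0 6.8; 0 0 0 6.9; 0 0 0 6.8
8 -> [397.6 176.5 120.    0. ] | -27.3 -25.5 -0.1 0; -27.4 -25.5 -0.1 0; -27.3 -25.5 -0.1 0; -27.4 -25.5 -0.1 0; -27.3 -25.5 -0.1 0; -27.3 -25.5 -0.1 0; -27.4 -25.5 -0.1 0; -27.3 -25.5 0 0
```

Call:
jog_arm(
  increments="0 0 0 6.9; 0 0 0 6.9; 0 0 0 6.9; 0 0 0 6.9; 0 0 0 6.9; 0 0 0 6.9; 0 0 0 6.8; 0 0 0 6.8; 0 0 0 6.8; 0 0 0 6.8; 0 0 0 6.8; 0 0 0 6.8",
)

```text
time_s: 23.83
eef_pos: [0.6162, -0.0274, 0.118]
tool_rot: [-3.141, 0.009, 0.005]
ft_force: [0.6, -0.2, -0.3]
opening: 1.001
grasp_force: 0.0
```

Call:
jog_arm(
  increments="-27.3 -25.5 0 0; -27.3 -25.5 0 0; -27.3 -25.5 0 0; -27.3 -25.5 0 0; -27.3 -25.5 0 0; -27.3 -25.5 0 0; -27.4 -25.5 0 0; -27.4 -25.5 0 0; 0 0 40 0; 0 0 0 0; 0 0 0 0; 0 0 0 0",
)

```text
time_s: 24.83
eef_pos: [0.3987, 0.176, 0.08]
tool_rot: [3.141, -0.0, -0.002]
ft_force: [0.4, 0.4, -1.0]
opening: 1.003
grasp_force: 0.0
```

```bash
python3 - <<'E'
from h import *
plan([(397.6,176.5,-19,0)])
print(observe()['joint_pos'])
E
```

```text
from [398.7 176.   80.   -0. ]
3 -> [397.6 176.5 -19.    0. ] | -0.4 -0.2 33 0; -0.3 -0.1 33 0; -0.4 -0.2 33 0
[ 2.64029317e-01  3.96553391e-01  2.12264589e+00 -2.45418147e-04
  6.23858588e-01  1.83529957e+00]
```

Call:
jog_arm(
  increments="-1 0 33 0; 0 0 33 0; 0 0 15 0; 0 0 10 0; 0 0 5 0; 0 0 3 0; 0 0 0 0; 0 0 0 0",
)

```text
time_s: 25.5
eef_pos: [0.3978, 0.1763, -0.0184]
tool_rot: [-3.141, 0.0, -0.002]
ft_force: [-0.2, -0.2, -0.2]
opening: 1.0
grasp_force: 0.0
```

Call:
jog_arm(
  increments="0 0 0 0; 0 0 0 0; 0 0 0 0; 0 0 0 0; 0 0 0 0; 0 0 0 0; 0 0 0 0; 0 0 0 0",
  jaw=0.5,
)

```text
time_s: 26.17
eef_pos: [0.3972, 0.1764, -0.019]
tool_rot: [3.142, 0.001, 0.0]
ft_force: [0.2, 0.6, 3.3]
opening: 0.635
grasp_force: 14.8
```

Call:
jog_arm(
  increments="0 0 -20 0; 0 0 -40 0; 0 0 -40 0; 0 0 0 -6.8; 0 0 0 -6.8; 0 0 0 -6.8; 0 0 0 -6.8; 0 0 0 -6.8; 0 0 0 -6.8; 0 0 0 -6.8; 0 0 0 -6.8",
)

```text
time_s: 27.08
eef_pos: [0.397, 0.1764, 0.0808]
tool_rot: [-2.79, -1.445, 0.001]
ft_force: [0.2, 0.5, -0.7]
opening: 0.638
grasp_force: 14.8
```

Call:
jog_arm(
  increments="0 0 0 -6.9; 0 0 0 -6.9; 0 0 0 -6.9; 0 0 0 -6.9; 0 0 0 0; 0 0 0 0",
)

```text
time_s: 27.58
eef_pos: [0.3971, 0.1764, 0.0808]
tool_rot: [-2.374, -2.057, 0.0]
ft_force: [-0.5, 0.2, -1.1]
opening: 0.64
grasp_force: 14.8
```

```bash
python3 - <<'E'
from h import *
print(observe()['opening'],observe()['grasp_force'])
plan([(622.9,18.2,80,82)])
E
```

```text
0.6403322218551165 14.77885021129623
from [397.1 176.4  80.8  81.8]
7 -> [622.9  18.2  80.   82. ] | -17.8 35.2 0.1 0; -17.7 35.1 0.1 -0.1; -17.9 35.1 0.1 0; -17.8 35.1 0.2 0; -17.8 35.2 0.1 0; -17.9 35.1 0.1 -0.1; -17.9 35.1 0.1 0
```

Call:
jog_arm(
  increments="-17.8 35.1 0 0; -17.8 35.1 0 0; -17.8 35.1 0 0; -17.8 35.1 0 0; -17.8 35.1 0 0; -17.8 35.1 0 0; -17.9 35.1 0 -0.2; 0 0 15 0; 0 0 0 0; 0 0 0 0; 0 0 0 0",
)

```text
time_s: 28.5
eef_pos: [0.6223, 0.0195, 0.0661]
tool_rot: [-2.368, -2.064, 0.001]
ft_force: [0.1, -0.1, -0.5]
opening: 0.643
grasp_force: 14.8
```

```bash
python3 - <<'E'
from h import *
plan([(623.3,17.8,10,82)])
E
```

```text
from [622.3  19.5  66.1  82.2]
2 -> [623.3  17.8  10.   82. ] | -0.8 0.6 28.1 0.1; -0.8 0.6 28 0.1
```

Call:
jog_arm(
  increments="-1.6 1 15 0; 0 0 15 0; 0 0 15 0; 0 0 7 0; 0 0 5 0; 0 0 5 0; 0 0 5 0; 0 0 3 0; 0 0 0 0; 0 0 0 0",
)

```text
time_s: 29.33
eef_pos: [0.6241, 0.0171, -0.0039]
tool_rot: [2.367, 2.066, 0.0]
ft_force: [-0.5, -0.6, -0.9]
opening: 0.637
grasp_force: 14.8
```

Call:
jog_arm(
  increments="0 0 1 0; 0 0 0 0",
)

```text
time_s: 29.5
eef_pos: [0.6242, 0.0171, -0.0049]
tool_rot: [2.367, 2.065, 0.001]
ft_force: [0.1, 0.5, -1.2]
opening: 0.64
grasp_force: 14.8
```

Call:
jog_arm(
  increments="0 0 0 0; 0 0 0 0; 0 0 0 0; 0 0 0 0; 0 0 -20 0; 0 0 -35 0; 0 0 -35 0; 0 0 -35 0; 0 0 0 0; 0 0 0 0",
  jaw=1,
)

```text
time_s: 30.33
eef_pos: [0.6248, 0.0171, 0.122]
tool_rot: [2.365, 2.064, 0.004]
ft_force: [0.1, 0.0, -1.4]
opening: 1.001
grasp_force: 0.0
```

```bash
python3 - <<'E'
from h import *
print(observe()['joint_pos'])
blobs('side')
plan([(None,None,120,6),(398.8,331,120,6)])
E
```

```text
[-7.82494714e-02  5.58029590e-01  1.63203488e+00 -1.42407609e-04
  9.47568315e-01  5.75172731e-02]
side 257 c [705.6 334.1] [44.9 68.3] 5.3 rgb [150. 118.  81.]
side 247 c [303.8 261. ] [43.7 64.2] 50.9 rgb [203. 108. 136.]
side 281 c [398.3 334.9] [42.9 63.8] 7.3 rgb [107.  84.  57.]
side 291 c [611.4 444. ] [61.1 36. ] 28.6 rgb [205. 174.  59.]
side 123 c [706.9 567.1] [ 18.6 110.4] 50.7 rgb [147.  30.  27.]
side 75 c [738.5 587.2] [18.9 45.6] 43.9 rgb [142.  28.  25.]
side 101 c [326.6 584.4] [49.9  9.3] 33.2 rgb [100.  17.  16.]
from [624.   17.1 120.2  82.2]
11 -> [624.   17.1 120.    6. ] | 0 0 0 6.9; 0 0 0 7; 0 0 0.1 6.9; 0 0 0 6.9; 0 0 0 6.9; 0 0 0 7; 0 0 0.1 6.9; 0 0 0 6.9; 0 0 0 7; 0 0 0 6.9; 0 0 0 6.9
10 -> [398.8 331.  120.    6. ] | -19.1 -33.6 0 0; -19.1 -33.6 0 0; -19.1 -33.5 0 0; -19.1 -33.6 0 0; -19.1 -33.6 0 0; -19.1 -33.6 0 0; -19.1 -33.5 0 0; -19.1 -33.6 0 0; -19.1 -33.6 0 0; -19.1 -33.6 0 0
```

Call:
jog_arm(
  increments="0 0 0 6.8; 0 0 0 6.8; 0 0 0 6.8; 0 0 0 6.8; 0 0 0 6.8; 0 0 0 6.8; 0 0 0 6.8; 0 0 0 6.8; 0 0 0 6.8; 0 0 0 6.8; 0 0 0 7.1",
)

```text
time_s: 31.3
eef_pos: [0.6232, 0.0172, 0.118]
tool_rot: [-3.136, -0.186, 0.005]
ft_force: [-0.1, 0.3, -0.5]
opening: 1.004
grasp_force: 0.0
```

Call:
jog_arm(
  increments="-18.5 -33.9 0 0; -18.5 -33.9 0 0; -18.5 -33.9 0 0; -18.5 -33.9 0 0; -18.5 -33.9 0 0; -18.5 -33.9 0 0; -18.5 -33.9 0 0; -18.5 -33.9 0 0; -18.5 -33.9 0 0; -18.5 -33.9 0 0; 0 0 40 0; 0 0 0 0",
)

```text
time_s: 32.3
eef_pos: [0.3946, 0.3303, 0.0746]
tool_rot: [3.131, 0.2, -0.012]
ft_force: [-0.4, -0.1, -1.5]
opening: 0.999
grasp_force: 0.0
```

Call:
jog_arm(
  increments="0 0 0 0; 0 0 0 0",
)

```text
time_s: 32.47
eef_pos: [0.3988, 0.3299, 0.08]
tool_rot: [3.135, 0.194, -0.002]
ft_force: [0.4, -0.7, 0.4]
opening: 1.0
grasp_force: 0.0
```

```bash
python3 - <<'E'
from h import *
plan([(398.7,331,-19,7)])
E
```

```text
from [398.8 329.9  80.    7.1]
3 -> [398.7 331.  -19.    7. ] | 0 -0.4 33 0; 0 -0.3 33 0; 0.1 -0.4 33 0.1
```

Call:
jog_arm(
  increments="0 -1 33 0; 0 0 33 0; 0 0 15 0; 0 0 10 0; 0 0 5 0; 0 0 3 0; 0 0 0 0; 0 0 0 0",
)

```text
time_s: 33.13
eef_pos: [0.3989, 0.3317, -0.0181]
tool_rot: [-3.135, -0.195, -0.002]
ft_force: [-0.5, -0.8, 0.4]
opening: 0.997
grasp_force: 0.0
```

Call:
jog_arm(
  increments="0 0 0 0; 0 0 0 0; 0 0 0 0; 0 0 0 0; 0 0 0 0; 0 0 0 0; 0 0 0 0; 0 0 0 0",
  jaw=0.5,
)

```text
time_s: 33.8
eef_pos: [0.3983, 0.3316, -0.019]
tool_rot: [-3.135, -0.195, -0.0]
ft_force: [-0.9, 0.5, 2.4]
opening: 0.631
grasp_force: 15.0
```

Call:
jog_arm(
  increments="0 0 -20 0; 0 0 -40 0; 0 0 -40 0; 0 0 -20 -6.8; 0 0 0 -6.8; 0 0 0 -6.8; 0 0 0 -6.8; 0 0 0 -6.8; 0 0 0 -6.8; 0 0 0 -6.8; 0 0 0 -6.8",
)

```text
time_s: 34.72
eef_pos: [0.3981, 0.3314, 0.1007]
tool_rot: [2.695, 1.615, -0.001]
ft_force: [0.3, 0.1, -0.6]
opening: 0.631
grasp_force: 15.0
```

Call:
jog_arm(
  increments="0 0 0 -6.9; 0 0 0 -6.9; 0 0 0 -6.9; 0 0 0 0; 0 0 0 0",
)

```text
time_s: 35.13
eef_pos: [0.3982, 0.3315, 0.1008]
tool_rot: [2.371, 2.061, -0.0]
ft_force: [-0.4, 0.4, -1.1]
opening: 0.631
grasp_force: 15.0
```

```bash
python3 - <<'E'
from h import *
print(observe()['opening'],observe()['grasp_force'])
im,d,W=snap('top')
w=W[145:190,268:328].reshape(-1,3)*1000; w=w[(w[:,2]>25)&(w[:,2]<70)]
a=np.radians(-8); q=w[:,:2]-[622.9,20.2]; X=q@[np.cos(a),np.sin(a)]; Y=q@[-np.sin(a),np.cos(a)]
for y0 in(-45.5,0,45.5):
    s=(abs(Y-y0)<9)&(w[:,2]>52); print(y0,s.sum(),X[s].min().round(1),X[s].max().round(1),np.median(w[s,2]))
for y in range(-80,80,4):
    s=(Y>=y)&(Y<y+4)&(abs(X)<20); print(y,np.round(np.median(w[s,2]),0) if s.any() else None,end=' ')
plan([(626.9,40.1,100,82)])
E
```

```text
0.6310232864703503 14.99941744375974
-45.5 73 -28.5 31.1 58.651995621552544
0 80 -28.0 32.6 57.79804413896272
45.5 81 -28.6 31.2 57.72873757034347
-80 45.0 -76 45.0 -72 49.0 -68 48.0 -64 51.0 -60 51.0 -56 58.0 -52 59.0 -48 56.0 -44 55.0 -40 59.0 -36 54.0 -32 50.0 -28 46.0 -24 42.0 -20 46.0 -16 53.0 -12 56.0 -8 57.0 -4 56.0 0 58.0 4 60.0 8 57.0 12 51.0 16 46.0 20 44.0 24 45.0 28 49.0 32 52.0 36 57.0 40 58.0 44 56.0 48 57.0 52 57.0 56 54.0 60 52.0 64 50.0 68 45.0 72 46.0 76 48.0 from [398.2 331.5 100.8  82. ]
10 -> [626.9  40.1 100.   82. ] | -25.7 26.7 0.1 0; -25.6 26.7 0.1 0; -25.7 26.7 0 0; -25.7 26.8 0.1 0; -25.6 26.7 0.1 0; -25.7 26.7 0.1 0; -25.6 26.7 0.1 0; -25.7 26.7 0 0; -25.7 26.7 0.1 0; -25.6 26.8 0.1 0
```

Call:
jog_arm(
  increments="-25.7 26.7 0 0; -25.7 26.7 0 0; -25.7 26.7 0 0; -25.7 26.7 0 0; -25.6 26.7 0 0; -25.6 26.7 0 0; -25.6 26.7 0 0; -25.6 26.7 0 0; -25.6 26.8 0 0; -25.6 26.8 0 0; 0 0 20 0; 0 0 0 0",
)

```text
time_s: 36.18
eef_pos: [0.6276, 0.0397, 0.0779]
tool_rot: [-2.371, -2.057, 0.004]
ft_force: [-0.5, 0.7, -0.7]
opening: 0.627
grasp_force: 15.0
```

Call:
jog_arm(
  increments="0 0 0 0; 0 0 0 0",
)

```text
time_s: 36.35
eef_pos: [0.6278, 0.0421, 0.0813]
tool_rot: [-2.367, -2.065, 0.001]
ft_force: [-0.2, 0.9, -0.4]
opening: 0.627
grasp_force: 15.0
```

```bash
python3 - <<'E'
from h import *
plan([(626.6,40.1,36,82)])
E
```

```text
from [627.8  42.1  81.3  82.2]
2 -> [626.6  40.1  36.   82. ] | -1.1 -0.4 22.6 0.1; -1.1 -0.5 22.7 0.1
```

Call:
jog_arm(
  increments="-2 -1 15 0; 0 0 15 0; 0 0 7 0; 0 0 4 0; 0 0 3 0; 0 0 0 0; 0 0 0 0",
)

```text
time_s: 36.93
eef_pos: [0.6273, 0.0397, 0.0375]
tool_rot: [2.366, 2.066, 0.001]
ft_force: [0.1, -0.6, 0.2]
opening: 0.63
grasp_force: 15.0
```

Call:
jog_arm(
  increments="0 0 1 0; 0 0 0 0; 0 0 1 0; 0 0 0 0",
)

```text
time_s: 37.27
eef_pos: [0.6272, 0.0395, 0.0352]
tool_rot: [2.367, 2.065, 0.001]
ft_force: [0.3, 0.6, 2.1]
opening: 0.628
grasp_force: 15.0
```

```bash
python3 - <<'E'
from h import *
print(here(),observe()['ft_force'])
im,d,W=snap('side')
cv2.imwrite('pics/f1.png',cv2.resize(im[160:270,240:360],(655,600),interpolation=cv2.INTER_CUBIC)[:,:,::-1])
E
```

```text
[627.21692583  39.5285223   35.16073146  82.21344699] [0.30279317 0.63823688 2.10093574]
```

View pics/f1.png

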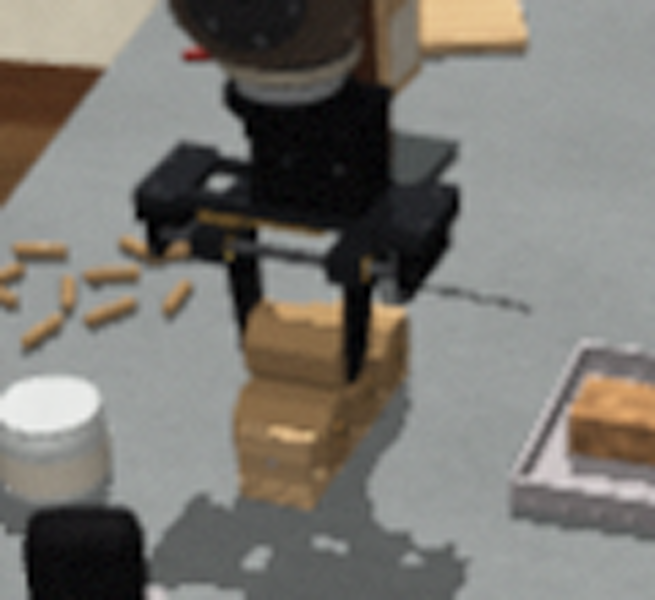

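The foot rests in the saddle (300,345) with light contact. Release it and go for the last foot.

Call:
jog_arm(
  increments="0 0 0 0; 0 0 0 0; 0 0 0 0; 0 0 0 0; 0 0 -20 0; 0 0 -35 0; 0 0 -35 0; 0 0 0 6.9; 0 0 0 6.9; 0 0 0 6.9; 0 0 0 6.9; 0 0 0 6.9",
  jaw=1,
)

```text
time_s: 38.32
eef_pos: [0.627, 0.0395, 0.125]
tool_rot: [2.877, 1.262, 0.0]
ft_force: [-0.2, 0.3, -0.7]
opening: 0.998
grasp_force: 0.0
```

Call:
jog_arm(
  increments="0 0 0 6.9; 0 0 0 6.8; 0 0 0 6.8; 0 0 0 6.8; 0 0 0 6.8; 0 0 0 6.8; 0 0 0 0; 0 0 0 0",
)

```text
time_s: 38.98
eef_pos: [0.627, 0.0395, 0.1249]
tool_rot: [3.136, 0.193, -0.0]
ft_force: [-0.0, -0.2, 0.5]
opening: 1.003
grasp_force: 0.0
```

```bash
python3 - <<'E'
from h import *
blobs('side');blobs('top')
plan([(707.6,330.8,125,6.7),(707.6,330.8,-19,6.7)])
E
```

```text
side 258 c [705.9 333.6] [45.2 68.6] 5.9 rgb [149.5 118.   81.5]
side 251 c [303.3 262.5] [45.2 63.2] 47.8 rgb [203. 108. 136.]
side 294 c [611.9 443.7] [60.8 37.4] 26.6 rgb [204. 174.  59.]
side 117 c [708.3 566.1] [ 20.5 108.7] 53.5 rgb [147.  31.  28.]
side 74 c [736.4 590. ] [19.  42.6] 44.7 rgb [140.   27.   24.5]
side 101 c [326.5 583.7] [50.  11.4] 29.3 rgb [100.  17.  16.]
top 210 c [723.  578.1] [ 54.1 114.1] 47.4 rgb [153.  47.  40.]
top 183 c [706.5 333.7] [42.9 62.3] 9.4 rgb [161. 137.  98.]
top 196 c [616.9 438.9] [63.6 44.5] 28.5 rgb [203. 182.   0.]
from [627.   39.5 124.9   7. ]
8 -> [707.6 330.8 125.    6.7] | 14.5 -34.9 0 0; 14.4 -34.9 0 0.1; 14.4 -34.9 0 0; 14.4 -35 -0.1 0.1; 14.3 -34.9 0 0; 14.4 -35 0 0.1; 14.3 -34.9 0 0; 14.2 -35 0 0
4 -> [707.6 330.8 -19.    6.7] | 0 0 36 0; 0 0 36 0; 0 0 36 0; 0 0 36 0
```

Call:
jog_arm(
  increments="14.4 -35 0 0; 14.4 -35 0 0; 14.4 -35 0 0; 14.4 -35 0 0; 14.4 -35 0 0; 14.4 -35 0 0; 14.4 -35 0 0; 14.2 -35 0 0; 0 0 40 0; 0 0 0 0; 0 0 0 0; 0 0 0 0",
)

```text
time_s: 40.08
eef_pos: [0.7083, 0.3304, 0.086]
tool_rot: [3.136, 0.188, 0.0]
ft_force: [-0.4, 0.5, 0.2]
opening: 0.999
grasp_force: 0.0
```

```bash
python3 - <<'E'
from h import *
print(observe()['joint_pos'])
plan([(707.2,331,-19,7)])
E
```

```text
[ 3.52146881e-01  8.12542132e-01  1.20196198e+00 -2.34627568e-04
  1.12697830e+00  1.80352872e+00]
from [708.3 330.4  86.    6.8]
3 -> [707.2 331.  -19.    7. ] | -0.3 -0.2 35 -0.1; -0.4 -0.3 35 0; -0.3 -0.2 35 -0.1
```

Call:
jog_arm(
  increments="-1 -0.7 35 -0.4; 0 0 35 0; 0 0 15 0; 0 0 10 0; 0 0 6 0; 0 0 3 0; 0 0 0 0; 0 0 0 0",
)

```text
time_s: 40.75
eef_pos: [0.7077, 0.332, -0.0175]
tool_rot: [-3.135, -0.198, -0.003]
ft_force: [1.1, 0.4, 1.0]
opening: 1.002
grasp_force: 0.0
```

Call:
jog_arm(
  increments="0 0 0 0; 0 0 0 0; 0 0 0 0; 0 0 0 0; 0 0 0 0; 0 0 0 0; 0 0 0 0; 0 0 0 0",
  jaw=0.5,
)

```text
time_s: 41.42
eef_pos: [0.7069, 0.3318, -0.019]
tool_rot: [3.135, 0.198, 0.0]
ft_force: [-0.5, -0.3, 1.6]
opening: 0.632
grasp_force: 15.0
```

Call:
jog_arm(
  increments="0 0 -20 0; 0 0 -40 0; 0 0 -40 0; 0 0 -30 -6.8; 0 0 0 -6.8; 0 0 0 -6.8; 0 0 0 -6.8; 0 0 0 -6.8; 0 0 0 -6.8; 0 0 0 -6.8; 0 0 0 -6.8",
)

```text
time_s: 42.33
eef_pos: [0.7068, 0.3317, 0.1107]
tool_rot: [2.693, 1.617, -0.001]
ft_force: [0.5, 0.0, -0.5]
opening: 0.632
grasp_force: 15.0
```

Call:
jog_arm(
  increments="0 0 0 -6.7; 0 0 0 -6.7; 0 0 0 -6.7; 0 0 0 0; 0 0 0 0",
)

```text
time_s: 42.75
eef_pos: [0.7068, 0.3318, 0.1108]
tool_rot: [2.38, 2.051, -0.0]
ft_force: [0.3, -0.6, -0.6]
opening: 0.631
grasp_force: 15.0
```

```bash
python3 - <<'E'
from h import *
print(observe()['opening'],observe()['grasp_force'])
im,d,W=snap('top')
w=W[140:190,265:330].reshape(-1,3)*1000; w=w[(w[:,2]>25)&(w[:,2]<120)]
a=np.radians(-8); q=w[:,:2]-[622.9,20.2]; X=q@[np.cos(a),np.sin(a)]; Y=q@[-np.sin(a),np.cos(a)]
for y in range(-80,80,4):
    s=(Y>=y)&(Y<y+4)&(abs(X)<20); print(y,np.round(np.median(w[s,2]),0) if s.any() else None,end=' ')
s=(w[:,2]>90);print(X[s].min(),X[s].max())
plan([(620.3,-5.7,110,82.2)])
E
```

```text
0.6314249785114218 14.999409383162856
-80 49.0 -76 48.0 -72 49.0 -68 46.0 -64 53.0 -60 57.0 -56 56.0 -52 56.0 -48 59.0 -44 58.0 -40 54.0 -36 56.0 -32 52.0 -28 47.0 -24 45.0 -20 47.0 -16 54.0 -12 59.0 -8 56.0 -4 58.0 0 79.0 4 87.0 8 95.0 12 94.0 16 96.0 20 95.0 24 96.0 28 96.0 32 95.0 36 93.0 40 86.0 44 78.0 48 59.0 52 58.0 56 55.0 60 51.0 64 47.0 68 48.0 72 47.0 76 47.0 -27.584764821259892 32.193300743353404
from [706.8 331.8 110.8  81.5]
9 -> [620.3  -5.7 110.   82.2] | -38.5 -4 0.1 -0.1; -38.5 -4 0.1 -0.1; -38.5 -4.1 0.1 0; -38.5 -4.1 0 -0.1; -38.5 -4.1 0.1 -0.1; -38.5 -4.3 0.1 -0.1; -38.4 -4.3 0.1 -0.1; -38.5 -4.3 0.1 0; -38.5 -4.4 0.1 -0.1
```

Call:
jog_arm(
  increments="-38.5 -4.1 0 0; -38.5 -4.1 0 0; -38.5 -4.1 0 0; -38.5 -4.1 0 0; -38.5 -4.1 0 -0.7; -38.5 -4.4 0 0; -38.5 -4.4 0 0; -38.5 -4.4 0 0; -38.5 -4.4 0 0; 0 0 20 0; 0 0 0 0; 0 0 0 0",
)

```text
time_s: 43.8
eef_pos: [0.6208, -0.0061, 0.0906]
tool_rot: [-2.365, -2.066, 0.001]
ft_force: [0.5, 0.7, 0.2]
opening: 0.63
grasp_force: 15.0
```

```bash
python3 - <<'E'
from h import *
plan([(620.7,-6,36,82.2)])
E
```

```text
from [620.8  -6.1  90.6  82.3]
2 -> [620.7  -6.   36.   82.2] | 0 -0.1 27.3 0; 0.1 0 27.3 0.1
```

Call:
jog_arm(
  increments="0 0 20 0; 0 0 15 0; 0 0 10 0; 0 0 4 0; 0 0 4 0; 0 0 0 0; 0 0 0 0",
)

```text
time_s: 44.38
eef_pos: [0.6215, -0.0058, 0.0384]
tool_rot: [2.363, 2.07, 0.001]
ft_force: [0.1, -0.4, -0.5]
opening: 0.63
grasp_force: 15.0
```

Call:
jog_arm(
  increments="0 0 1 0; 0 0 0 0; 0 0 1 0; 0 0 0 0",
)

```text
time_s: 44.72
eef_pos: [0.6212, -0.0062, 0.036]
tool_rot: [2.363, 2.07, 0.0]
ft_force: [0.2, 0.6, -0.2]
opening: 0.632
grasp_force: 15.0
```

```bash
python3 - <<'E'
from h import *
plan([(620.9,-6,35,82.2)]); print(observe()['ft_force'],observe()['opening'])
E
```

```text
from [621.2  -6.2  36.   82.4]
1 -> [620.9  -6.   35.   82.2] | 0.1 -0.3 1 0.2
[ 0.16297876  0.64007398 -0.15985075] 0.6324762189701583
```

Call:
jog_arm(
  increments="0 0 1 0; 0 0 0 0; 0 0 0 0",
)

```text
time_s: 44.97
eef_pos: [0.6212, -0.0061, 0.035]
tool_rot: [2.363, 2.07, 0.0]
ft_force: [0.6, 0.7, -0.0]
opening: 0.63
grasp_force: 15.0
```

Call:
jog_arm(
  increments="0 0 0 0; 0 0 0 0; 0 0 0 0; 0 0 0 0; 0 0 -20 0; 0 0 -40 0; 0 0 -40 0; 0 0 -40 0; 0 0 -40 0; 0 0 -35 0; 0 0 0 0; 0 0 0 0",
  jaw=1,
)

```text
time_s: 45.97
eef_pos: [0.6216, -0.0061, 0.2519]
tool_rot: [2.361, 2.068, 0.004]
ft_force: [-0.7, -0.5, -0.1]
opening: 0.999
grasp_force: 0.0
```

```bash
python3 - <<'E'
from h import *
D=np.load('top0.npz');W=D['W']
a=W[215:255,350:400].reshape(-1,3)*1000
t=a[(a[:,2]>140)&(a[:,2]<175)]; print('tagtop',len(t),cv2.minAreaRect(t[:,:2].astype(np.float32)))
print(rect(W,355,395,220,250,.04,.05))
# stand: post top and rod fits
p=W[130:175,370:412].reshape(-1,3)*1000
q=p[(p[:,2]>194)&(p[:,2]<206)&(p[:,0]>656)];print('post',cv2.minAreaRect(q[:,:2].astype(np.float32)))
b=W[156:190,376:406].reshape(-1,3)*1000;b=b[(b[:,2]>180)&(b[:,2]<207)&(b[:,0]<640)&(b[:,1]>-300)]
c=np.polyfit(b[:,0],b[:,1],1);print('rod slope deg',np.degrees(np.arctan(c[0])),'y at 560,600,640',np.polyval(c,[560,600,640]),b[:,0].min())
q=p[(p[:,2]>5)&(p[:,2]<18)];print('plate',len(q),cv2.minAreaRect(q[:,:2].astype(np.float32)))
plan([(None,None,None,84.6),(375,-256,250,84.6)])
E
```

```text
tagtop 45 ((374.7144470214844, -253.59127807617188), (59.379188537597656, 7.785522937774658), 84.51274108886719)
(array([ 374.9, -253.9]), array([100.4,  69.8]), 84.3, np.float64(44.1), 338)
post ((672.1062622070312, -301.53045654296875), (30.49869155883789, 23.540512084960938), 87.76476287841797)
rod slope deg -10.738843799870267 y at 560,600,640 [-279.60459152 -287.19075987 -294.77692822] 558.4234903492476
plate 624 ((678.91064453125, -318.7579650878906), (162.85923767089844, 152.31715393066406), 0.40622222423553467)
from [621.6  -6.1 251.9  82.4]
1 -> [621.6  -6.1 251.9  84.6] | 0 0 0 -2.2
9 -> [ 375.  -256.   250.    84.6] | -30.2 -24.7 0.2 0; -30.2 -24.7 0.2 0; -30.2 -24.6 0.2 0; -30.2 -24.7 0.2 0; -30.2 -24.7 0.2 0; -30.2 -24.7 0.3 0; -30.3 -24.7 0.2 0; -30.2 -24.7 0.2 0; -30.2 -24.6 0.2 0
```

Call:
jog_arm(
  increments="0 0 0 -2.1; -30.2 -24.7 0 0; -30.2 -24.7 0 0; -30.2 -24.7 0 0; -30.2 -24.7 0 0; -30.2 -24.7 0 0; -30.2 -24.7 0 0; -30.2 -24.7 0 0; -30.2 -24.7 0 0; -30.2 -24.7 0 0; 0 0 0 0; 0 0 0 0",
  jaw=0.4,
  force=25,
)

```text
time_s: 46.97
eef_pos: [0.3724, -0.2563, 0.2488]
tool_rot: [-2.328, -2.107, 0.0]
ft_force: [0.2, 0.1, -0.0]
opening: 0.403
grasp_force: 0.0
```

```bash
python3 - <<'E'
from h import *
im,d,W=snap('side')
cv2.imwrite('pics/g1.png',cv2.resize(im[130:290,240:420],(675,600),interpolation=cv2.INTER_CUBIC)[:,:,::-1])
w=W.reshape(-1,3)*1000;c=im.reshape(-1,3)
m=(abs(w[:,0]-375)<70)&(abs(w[:,1]+255)<60)&(w[:,2]>60)&(w[:,2]<330)&(c.max(1)<60)
t=w[m]; 
for z in range(180,330,10):
    s=(t[:,2]>=z)&(t[:,2]<z+10)
    if s.any(): print(z,s.sum(),t[s].min(0).round(),t[s].max(0).round())
plan([(375,-256,104,84.5)])
E
```

```text
270 2 [ 354. -261.  277.] [ 393. -245.  279.]
280 11 [ 350. -262.  282.] [ 397. -242.  290.]
290 13 [ 346. -265.  291.] [ 396. -240.  299.]
300 17 [ 345. -259.  300.] [ 400. -237.  309.]
310 21 [ 343. -270.  311.] [ 400. -239.  320.]
320 24 [ 343. -272.  321.] [ 404. -236.  330.]
from [ 373.3 -255.5  249.    84.4]
4 -> [ 375.  -256.   104.    84.5] | -0.1 0.4 36.2 0; -0.1 0.4 36.3 0; 0 0.5 36.2 -0.1; -0.1 0.4 36.3 0
```

View pics/g1.png

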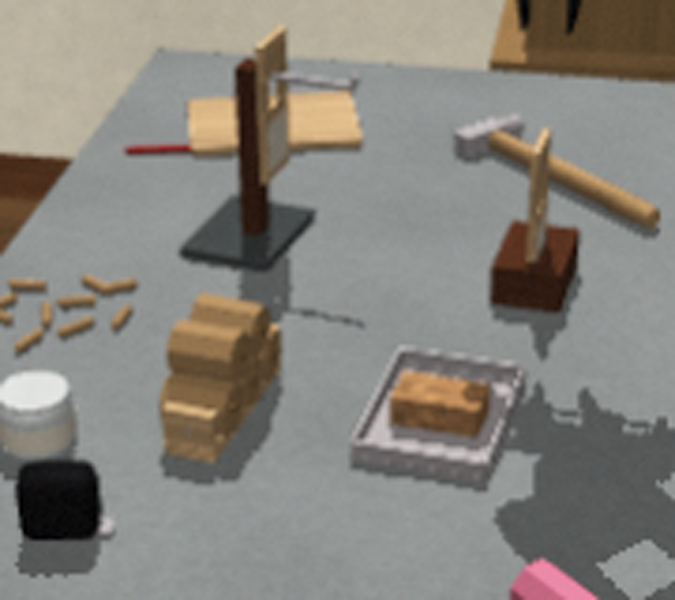

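The pyramid stands at (220,370) and the block lies flat in the tray (440,400). The tag (540,190) is upright. Lower to its top edge and pinch.

Call:
jog_arm(
  increments="0 1.3 35 0; 0 0 35 0; 0 0 35 0; 0 0 25 0; 0 0 10 0; 0 0 5 0; 0 0 0 0; 0 0 0 0",
)

```text
time_s: 47.68
eef_pos: [0.3758, -0.2551, 0.1051]
tool_rot: [-2.324, -2.114, -0.0]
ft_force: [0.5, 0.1, 0.4]
opening: 0.403
grasp_force: 0.0
```

Call:
jog_arm(
  increments="0 0 0 0; 0 0 0 0; 0 0 0 0; 0 0 0 0; 0 0 0 0; 0 0 0 0; 0 0 0 0; 0 0 0 0",
  jaw=0,
)

```text
time_s: 48.35
eef_pos: [0.3754, -0.2557, 0.1052]
tool_rot: [2.325, 2.112, 0.0]
ft_force: [0.1, 0.7, 5.1]
opening: 0.084
grasp_force: 25.0
```

Call:
jog_arm(
  increments="0 0 -10 0; 0 0 -20 0; 0 0 -20 0; 0 0 -20 0; 0 0 -20 0; 0 0 0 0; 0 0 0 0; 0 0 0 0",
)

```text
time_s: 49.02
eef_pos: [0.3748, -0.2553, 0.1941]
tool_rot: [-2.324, -2.112, 0.0]
ft_force: [-0.3, -1.1, -1.3]
opening: 0.085
grasp_force: 25.0
```

```bash
cat >> h.py <<'E'
def tag(cx,cy,r=70,z0=50,z1=330):
    im,d,W=snap('side'); f=im.astype(int)
    w=W.reshape(-1,3)*1000;c=f.reshape(-1,3)
    m=(abs(w[:,0]-cx)<r)&(abs(w[:,1]-cy)<r)&(w[:,2]>z0)&(w[:,2]<z1)&(c[:,0]>c[:,2]*1.2+10)&(c[:,0]>110)
    t=w[m];print(len(t),np.percentile(t,[2,50,98],axis=0).round(1).tolist()); return t,im
E
python3 - <<'E'
from h import *
print(observe()['opening'],observe()['grasp_force'],here())
tag(375,-254)
E
```

```text
0.08460531661180831 24.994930922985077 [ 374.81873571 -255.26661154  194.11087387   84.52662162]
79 [[371.4, -267.0, 106.7], [377.4, -227.6, 170.7], [406.0, -218.4, 308.6]]
```

```bash
python3 - <<'E'
from h import *
plan([(None,None,None,79.1),(530,-276,194,79.1)])
E
```

```text
from [ 374.8 -255.2  193.9   84.5]
1 -> [ 374.8 -255.2  193.9   79.1] | 0 0 0 5.4
4 -> [ 530.  -276.   194.    79.1] | 2.2 39.1 0 0; 2.2 39.1 -0.1 0; 2.3 39.1 0 0; 2.2 39.1 0 0
```

Call:
jog_arm(
  increments="0 0 0 5.4; 1.8 26 0 0; 1.8 26 0 0; 1.8 26 0 0; 1.8 26 0 0; 1.8 26 0 0; 1.8 26 0 0; 0 0 0 0; 0 0 0 0; 0 0 0 0",
)

```text
time_s: 49.9
eef_pos: [0.5296, -0.274, 0.1937]
tool_rot: [-2.42, -2.0, 0.001]
ft_force: [-0.3, -0.1, -0.8]
opening: 0.081
grasp_force: 25.0
```

```bash
python3 - <<'E'
from h import *
print(here(),observe()['opening'])
t,im=tag(533,-275,45,80,260)
for z in range(80,260,12):
    s=(t[:,2]>=z)&(t[:,2]<z+12)
    if s.any(): print(z,s.sum(),t[s].min(0).round(),t[s].max(0).round())
cv2.imwrite('pics/g2.png',cv2.resize(im[90:210,260:400],(700,600),interpolation=cv2.INTER_CUBIC)[:,:,::-1])
E
```

```text
[ 529.56468286 -273.98891813  193.65633314   79.13413426] 0.08144427977695427
82 [[526.4, -290.6, 106.0], [533.2, -247.1, 170.0], [549.6, -238.1, 247.7]]
104 7 [ 530. -254.  105.] [ 538. -241.  115.]
116 9 [ 530. -254.  119.] [ 537. -238.  128.]
128 6 [ 530. -257.  131.] [ 537. -238.  137.]
140 8 [ 531. -253.  140.] [ 537. -238.  149.]
152 9 [ 530. -255.  152.] [ 538. -239.  164.]
164 9 [ 526. -297.  164.] [ 537. -240.  176.]
176 10 [ 526. -293.  177.] [ 573. -242.  188.]
188 2 [ 538. -275.  189.] [ 568. -252.  194.]
200 1 [ 537. -246.  212.] [ 537. -246.  212.]
212 5 [ 531. -256.  212.] [ 537. -245.  219.]
224 4 [ 534. -251.  225.] [ 537. -241.  233.]
236 10 [ 531. -264.  237.] [ 538. -239.  247.]
248 2 [ 530. -262.  248.] [ 532. -252.  249.]
```

View pics/g2.png

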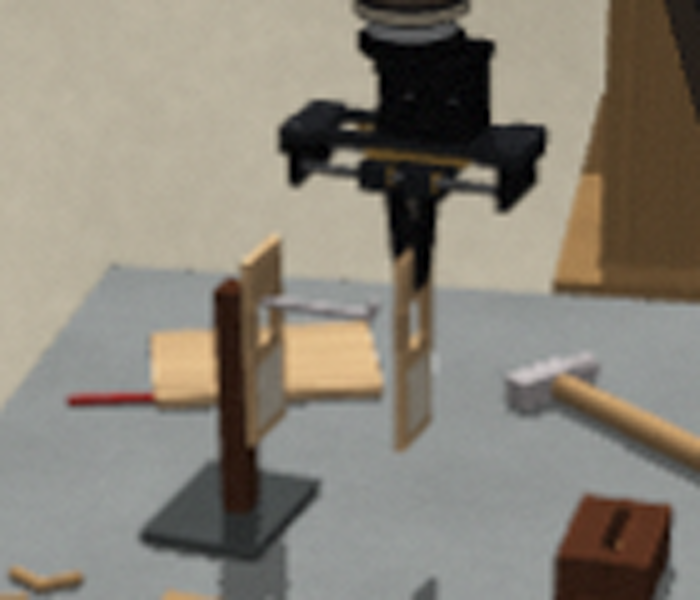

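```bash
python3 - <<'E'
from h import *
W=np.load('side0.npz')['W'];w=W.reshape(-1,3)*1000
b=w[(w[:,0]>550)&(w[:,0]<635)&(abs(w[:,1]+285)<25)&(w[:,2]>178)&(w[:,2]<215)]
c=np.polyfit(b[:,0],b[:,1],1);print(len(b),np.polyval(c,[533,560,600,640]),b[:,0].min(),b[b[:,0]<570].round().tolist())
im,d,T=snap('top');t=T[140:215,370:425].reshape(-1,3)*1000
t=t[(abs(t[:,0]-533)<25)&(t[:,2]>85)&(t[:,2]<260)&(abs(t[:,1]+275)<60)];print(len(t),np.percentile(t,[2,50,98],axis=0).round() if len(t) else '')
# old tag reference
o=w[(abs(w[:,0]-650)<12)&(abs(w[:,1]+297)<45)&(w[:,2]>95)&(w[:,2]<240)];print(np.percentile(o,[1,50,99],axis=0).round())
E
```

```text
45 [-271.97832829 -277.77081072 -286.35226618 -294.93372164] 557.8670065205145 [[564.0, -275.0, 202.0], [562.0, -283.0, 198.0], [558.0, -280.0, 200.0], [569.0, -277.0, 196.0], [566.0, -282.0, 195.0], [562.0, -280.0, 196.0], [569.0, -279.0, 192.0], [565.0, -279.0, 192.0], [562.0, -282.0, 191.0], [569.0, -278.0, 188.0], [565.0, -279.0, 188.0]]
0 
[[ 640. -326.   96.]
 [ 649. -288.  163.]
 [ 660. -261.  234.]]
```

Call:
jog_arm(
  increments="-2.5 0 0 0; 0 8 0 0; 0 8 0 0; 0 8 0 0; 0 8 0 0; 0 8 0 0; 0 0 0 0; 0 0 0 0",
)

```text
time_s: 50.67
eef_pos: [0.5696, -0.2843, 0.1945]
tool_rot: [-2.421, -2.001, 0.0]
ft_force: [0.4, -0.9, -0.4]
opening: 0.083
grasp_force: 25.0
```

```bash
python3 - <<'E'
from h import *
print(here(),observe()['ft_force'],observe()['opening'])
im,d,W=snap('side');cv2.imwrite('pics/g3.png',cv2.resize(im[110:200,290:370],(533,600),interpolation=cv2.INTER_CUBIC)[:,:,::-1])
E
```

```text
[ 569.57989807 -284.28551296  194.51668267   79.14823251] [ 0.44382002 -0.91186348 -0.38823934] 0.08324252987577985
```

View pics/g3.png

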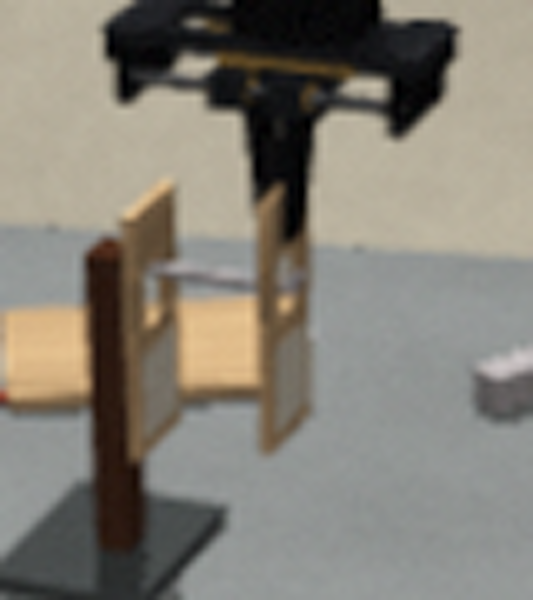

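The rod runs through the tag's hole (290,280) with no contact force. Continue along it, then lower.

Call:
jog_arm(
  increments="0 8 0 0; 0 8 0 0; 0 8 0 0; 0 8 0 0; 0 0 0 0; 0 0 5 0; 0 0 5 0; 0 0 3 0; 0 0 0 0; 0 0 0 0",
)

```text
time_s: 51.55
eef_pos: [0.6004, -0.2904, 0.1817]
tool_rot: [-2.422, -2.001, 0.0]
ft_force: [0.0, -0.2, -0.1]
opening: 0.083
grasp_force: 25.0
```

Call:
jog_arm(
  increments="0 0 1 0; 0 0 0 0; 0 0 0 0",
)

```text
time_s: 51.8
eef_pos: [0.6007, -0.2904, 0.1811]
tool_rot: [2.422, 2.001, 0.0]
ft_force: [1.0, 0.0, -1.3]
opening: 0.084
grasp_force: 25.0
```

Call:
jog_arm(
  increments="0 0 1 0; 0 0 0 0; 0 0 0 0",
)

```text
time_s: 52.05
eef_pos: [0.6007, -0.2904, 0.1799]
tool_rot: [2.422, 2.001, -0.0]
ft_force: [-0.3, -0.2, -0.3]
opening: 0.082
grasp_force: 25.0
```

```bash
python3 - <<'E'
from h import *
print(here(),observe()['ft_force'],observe()['moment'])
t,im=tag(603,-287,30,60,260)
print(np.sort(t[:,2])[:5],np.sort(t[:,2])[-5:])
E
```

```text
[ 600.66862221 -290.4120081   179.93484675   79.12603086] [-0.31372154 -0.21961206 -0.3146002 ] [ 0.04391097 -0.01072873 -0.00033906]
84 [[597.3, -313.3, 90.9], [604.4, -266.1, 158.7], [611.7, -257.9, 234.2]]
[85.93983196 90.33220558 91.17359504 91.80914281 93.61708387] [233.4347592  233.6172489  234.07757319 234.31413009 235.46651988]
```

Call:
jog_arm(
  increments="0 0 1 0; 0 0 0 0; 0 0 0 0",
)

```text
time_s: 52.35
eef_pos: [0.6007, -0.2904, 0.1789]
tool_rot: [-2.422, -2.001, 0.0]
ft_force: [0.7, -0.8, -0.6]
opening: 0.085
grasp_force: 25.0
```

Call:
jog_arm(
  increments="0 0 1 0; 0 0 0 0; 0 0 0 0",
)

```text
time_s: 52.6
eef_pos: [0.6007, -0.2904, 0.1779]
tool_rot: [-2.422, -2.001, 0.0]
ft_force: [-0.1, -1.1, 0.1]
opening: 0.083
grasp_force: 25.0
```

Call:
jog_arm(
  increments="0 0 0.7 0; 0 0 0 0; 0 0 0 0",
)

```text
time_s: 52.85
eef_pos: [0.6007, -0.2904, 0.1772]
tool_rot: [2.422, 2.001, -0.0]
ft_force: [0.5, 0.2, -0.6]
opening: 0.084
grasp_force: 25.0
```

Call:
jog_arm(
  increments="0 0 0.8 0; 0 0 0 0; 0 0 0 0",
)

```text
time_s: 53.1
eef_pos: [0.6008, -0.2905, 0.177]
tool_rot: [2.421, 2.0, 0.0]
ft_force: [-1.5, 0.5, 4.9]
opening: 0.081
grasp_force: 25.0
```

Call:
jog_arm(
  increments="0 0 0.8 0; 0 0 0 0; 0 0 0 0",
)

```text
time_s: 53.35
eef_pos: [0.6008, -0.2905, 0.1769]
tool_rot: [2.421, 2.0, 0.001]
ft_force: [-2.7, 1.7, 10.1]
opening: 0.082
grasp_force: 25.0
```

Call:
jog_arm(
  increments="0 0 -1 0; 0 0 0 0",
)

```text
time_s: 53.52
eef_pos: [0.6008, -0.2905, 0.177]
tool_rot: [2.422, 2.001, 0.0]
ft_force: [-1.5, 1.0, 5.3]
opening: 0.085
grasp_force: 25.0
```

Call:
jog_arm(
  increments="0 0 0 0; 0 0 0 0; 0 0 0 0; 0 0 0 0; 0 0 0 0; 0 0 -5 0; 0 0 -15 0; 0 0 -25 0; 0 0 -30 0; 0 0 -30 0; 0 0 -20 0; 0 0 0 0",
  jaw=0.28,
)

```text
time_s: 54.52
eef_pos: [0.6017, -0.291, 0.307]
tool_rot: [2.416, 1.996, 0.004]
ft_force: [-0.0, 0.6, 0.7]
opening: 0.275
grasp_force: 0.0
```

Call:
jog_arm(
  increments="0 -35 0 0; 0 -35 0 0; 0 -35 0 0; 0 -35 0 0; 0 0 0 0; 0 0 0 0; 0 0 0 0; 0 0 0 0; 0 0 0 0; 0 0 0 0; 0 0 0 0; 0 0 0 0",
)

```text
time_s: 55.52
eef_pos: [0.4635, -0.264, 0.3014]
tool_rot: [-2.421, -2.001, 0.0]
ft_force: [-0.7, 0.3, 0.2]
opening: 0.278
grasp_force: 0.0
```

```bash
python3 - <<'E'
from h import *
t,im=tag(600,-287,32,60,300);print(np.sort(t[:,2])[:4],np.sort(t[:,2])[-4:])
tag(650,-297,20,60,300)
cv2.imwrite('pics/h1.png',cv2.resize(im[100:290,240:420],(568,600),interpolation=cv2.INTER_CUBIC)[:,:,::-1])
E
```

```text
81 [[585.1, -308.3, 87.7], [605.2, -266.2, 168.9], [612.0, -256.4, 232.8]]
[81.65391828 86.92205513 88.27932151 89.11964392] [231.50805433 231.95468606 234.0582557  235.53285433]
29 [[643.2, -316.1, 111.5], [649.4, -299.3, 168.9], [655.1, -278.9, 234.2]]
```

View pics/h1.png

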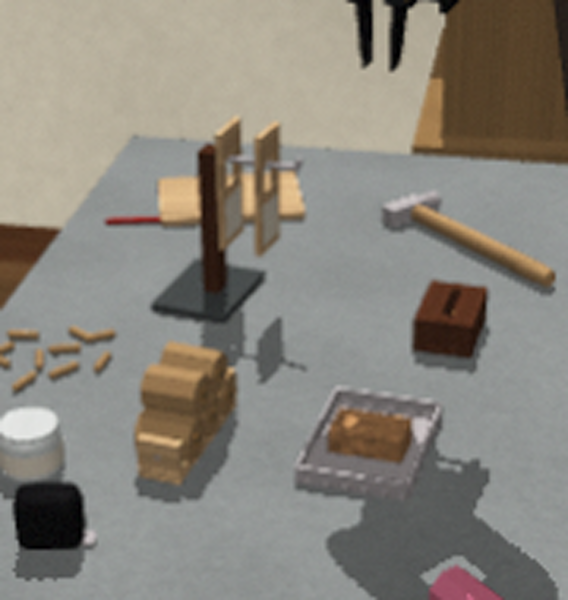

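Both tags hang on the rod, the new one at (267,190) in front of the old one at (230,185). The pyramid (185,410) and the block in the tray (370,432) are in order, so I'm handing in.

```bash
python3 -c "
from rig import close_job
print(close_job())"
```

```text
the job is handed in; nothing more can be done
None
```

The job is handed in at about 56 s of the 210 s: the cork block lies flat in the tray, all five feet present are stacked three and two in the cradle, and the new tag hangs in front of the old one, with the hammer, tape measure and glue tin never approached.

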